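Put the ratchet away and shut the socket-set case

TASK

Lay the loose ratchet back in its bed in the open socket-set case, head to the left, and let go of it; then swing the lid over, shift it along its worn hinge until its ends are flush with the lower half, and press the front down at both ends until both yellow catches have snapped and the two halves sit edge to edge. Press firmly but do not force the plastic, and leave the sockets and the other things on the bench where they are.

Things in the scene. Friction and masses are not known exactly. Their poses are not given: they have to be found in the camera images.
- case: Lower half of a dark plastic socket-set case; does not slide. 140 mm front to back (x), 250 long (y), 34 high; origin under its centre, x towards the hinge at the back, y to the left end. Walls 6 mm, rim at z = 34, outer end faces at y = +-125 mm, carrying handle 28 mm out of the front at z = 20. Fixed sockets in the lining behind x = 8 reach z = 41 mm.
- bed (a point): Middle of the ratchet's bed on its floor (case x = -28, y = 0, z = 12 mm). The bed lies along case y: head pocket at the left (+y) end, 19 mm slot for the handle's end at the right; lining top 16 mm over the floor, 2 to 2.5 mm clearance all round. From y = -43 to +43 the lining is cut away for fingers, 36 mm to either side (x), down to case z = 5 mm.
- ratchet: Chromed ratchet with a black grip, 150 mm long along its x; origin on its underside, at mid-length. Handle 14 mm wide, 14 high; round head 28 mm across, 16 high, centred at x = +61, with a 7 mm square stub on top (to z = 23). 130 to 210 g, balanced near x = +5. Starts flat on the bench at one side of the case. In its bed the head points to case +y, stub up.
- hinge (a point): Middle of the hinge axis, which runs along case y, at case x = 74, z = 34 mm. The lid is a shell 250 mm long, 16 mm deep outside (rim plane through the axis), its front edge 144 mm from the axis; closed, its top is 50 mm over the bench. The hinge is stiff: the lid stays at any angle; about 2 N at its front edge moves it.
- lid (a joint): Lid angle, rad: 0 = rims together, grows as it opens (1.57 upright, stop 1.85; starts 1.6 to 1.8). If a rib stands on an end wall the lid stops at about 0.10 to 0.15; with both ribs inside, its lips rest on the catches at about 0.05 until they snap. The plastic must not be pressed with more than 60 N.
- end_left (a point): Left end face of the lower half at the rim (case x = -20, y = +125, z = 34 mm). The hinge pin is worn: the lid starts up to 7.5 mm off to either end along case y (not measured). Closed nearly, a sideways push of 2 to 5 N on the lid's end slides it and it stays. Its two ribs, 18 mm long, drop inside the end walls only with the ends of lid and case flush within 2 mm.
- end_right (a point): Right end face of the lower half at the rim (case x = -20, y = -125, z = 34 mm). The lid's end faces are as far apart (250 mm) as the lower half's, upright and flat, so a fingertip held across the seam can push the lid's end until it meets the lower half.
- lid_twist (a joint): Twist of the thin lid, rad: positive = its left (+y) side is the higher. Springs back to 0, 4 N m per rad, at most about 0.07. Under a light press it shows which end stands on its rib.
- catch_left (a joint): Yellow springy catch, 30 mm wide, on the front of the lower half at case y = +80, up to z = 48 mm. 0 = at rest, grows as it bends outwards (to 0.06 as the lid's lip passes, then back to 0). 10 to 15 N down on the lid's top behind it (case x = -58, y = +80) snaps that side; the lid then stops hard on the rim. Each side must snap.
- catch_right (a joint): The same catch at case y = -80 mm.
- socket_a: Chromed socket, 19 mm across, 25 mm high, standing loose in its hole in the lining, at x = 32, y = -80 mm in the case, its foot (origin) at z = 16 mm. Bystander.
- socket_b: Chromed socket, 19 mm across, 25 mm high, standing loose in its hole in the lining, at x = 32, y = -16 mm in the case, its foot (origin) at z = 16 mm. Bystander.
- socket_c: Chromed socket, 19 mm across, 25 mm high, standing loose in its hole in the lining, at x = 32, y = 48 mm in the case, its foot (origin) at z = 16 mm. Bystander.
- spanner: Combination spanner 170 mm long, 8 mm thick, flat on the bench on the other side of the case; origin under its middle. Bystander.
- tape_measure: Yellow tape measure, 66 x 66 mm, 34 mm high. Bystander.
- grease_pot: Round steel grease pot with a green lid, 62 mm across, 52 mm high. Bystander.
- tape_roll: Roll of grey tape, 96 mm across, 25 mm high, lying flat. Bystander.
- screw_jar: Glass jar with a steel cap, 66 mm across, 85 mm high. Bystander.
- nail_tin: Open steel tin, 74 mm across, 100 mm high. Bystander.
Mind the look-alikes: they are no part of the job. Leave any green, purple or turquoise look-alike of the ratchet alone.

How it is judged:
By the outcome, as a careful person would: the job done as asked, in the order asked, and still so for the second after the job is handed in, with the robot touching nothing.
It also fails if it takes over 72 s, if anything falls off the work surface, if the arm or the gripper's body presses on something with over 40 N, if the wrist force passes 120 N, or if a joint passes its speed limit or range.

ROBOT

A 6-joint arm with a two-finger parallel gripper is mounted at the origin on the work surface. World frame = base frame: x ahead of the robot, y to its left, z up, the work surface at z = 0. Lengths are in m, angles in rad, forces in N, time in s.
With the tool pointing down it reaches from about 0.35 to 0.975 m from the base axis. Payload 4.9 kg.
Tool frame: the origin (TCP) lies on the front face of the gripper's body, between the roots of the fingers; the fingertips stand 73 mm ahead of it and the grasp point (between the pads) lies 54 mm ahead of it; z points along the fingers, y is the line along which they close (so a half turn about z gives the same grasp; the last joint's range is limited). The gripper opens to 85 mm and grips with 20 to 120 N. Pads are 22 mm wide; open, the fingers measure 114 mm over their backs; the gripper's body (76 mm by 85 mm) begins 54 mm behind the grasp point. The pads swing forward as they close: fully open they stand 13 mm farther back than shut.
Start: joints at [1.092, 0.053, 1.613, -0, 1.476, -0.119], TCP at [0.22, 0.585, 0.304] pointing down, gripper open.
Joint ranges: [-3.01, 3.01], [-1.01, 2.22], [0.06, 2.58], [-1.02, 4.17], [0.09, 2.62], [-3.14, 3.14]. Speed limits (rad/s): [2.57, 2.57, 3.14, 3.14, 3.14, 3.14].

INTERFACE

Orientations are given as a rotation vector (axis times angle).
In Python, from station import status, imaging, order gives the robot as it stands.
- The arm moves only by the tool arm_command, never from a script. Its argument "increments" is a list of rows, each an object with "slide": the shift along the tool's x, y, z in m, a list of three; "spin": the turn about the tool's z in degrees; "gripper": the opening, from -1 (shut) to 1 (fully open). In form: [{"slide": [x, y, z], "spin": spin, "gripper": gripper}, ...]. A call has 1 to 8 rows; each row is the pose to reach, as a shift and turn from the pose commanded when the call began, along the tool's axes at that moment; what a row does not reach only later rows make up. A row lasts 1/12 s, in which the tool goes at most 41.7 mm and 7.16 degrees, less where a joint would pass 70% of its speed; a pose out of reach is approached as far as the arm can. A call with a gripper value outside its range is refused whole. The fingers move at their own pace and stop on an object; "newtons" is the grip in N (left out, the last holds). Time passes only in rows, so rows that repeat a pose let the fingers close. It gives the time, the measured TCP pose, the force, the opening and the grip force at its end, in the units of the state.
- status.get_obs(): the state, without advancing time (a new reading comes with each control period).
- imaging.get_image(name): name is "side" or "top" or "wrist"; returns a dict with "frame" (480x640x3 uint8, red, green, blue), "vfov" (degrees; the focal length in pixels is half the picture's height over the tangent of half this angle, whatever the lens; pixels are square), "cx", "cy" (the principal point, pixels), "k1" (the pictures are not rectified: a ray, as slopes to the right and down, at radius r is drawn at 1 + k1 r^2 times it, then the intrinsics apply), "view" (4x4, takes a point from world to camera coordinates); the wrist camera has in their place "mount" (4x4, takes a point from camera to tool coordinates, whose origin is the TCP and whose axes are the flange's). Camera axes: x right, y up, looking along -z (the intrinsics and any distortion apply to the point x, -y, -z); pixel columns grow to the right and rows downward; lengths in m; the calibration is good to about 2 mm. A picture is of the moment at which its call begins: read the wrist's pose just before it. There is no depth.
- order.finish_job(): hands the job in; it is judged then, once.
The state is a dict: "t": time; "q": joint angles; "dq": joint speeds; "effort": joint torques, N m; "tool_pos": TCP position; "tool_rot": TCP orientation; "contact_force": force on the tool from outside, world axes, zero at the start; "wrist_torque": the same for the moment, N m; "opening": finger opening in m; "grip_force": force on a finger pad.
Only numpy, scipy, OpenCV 4.12 (cv2) and the standard library are available. Lean on these libraries where they do the work, as an engineer would, in place of code of your own. Each camera call takes 0.05 s, during which the arm holds its last target. There are 200 camera calls.

## Working session

There is one attempt and no reset: what is moved stays moved. The work goes in short steps, Python scripts to look and compute and a tool call to move; the robot and the scene stay as the last step left them, time stands still between calls to the robot, and variables do not carry over. Pictures are saved under pics/ and viewed, at most 10 in all, crops included, and the job is handed in when it is done.

Besides the shell and the picture viewer there is one more tool, called after "Emit:" as name(argument=value, ...), one argument or row to a line, values as JSON. arm_command: Moves the arm, as the interface text tells. Its arguments: {"type":"object","properties":{"increments":{"type":"array","items":{"type":"object","properties":{"slide":{"type":"array","items":{"type":"number"}},"spin":{"type":"number"},"gripper":{"type":"number"}}}},"newtons":{"type":"number"}},"required":["increments"]}

```bash
mkdir -p pics
cat > h.py <<'E'
import numpy as np, cv2, json
from scipy.spatial.transform import Rotation as R
from station import status, imaging, order
def snap(name, fn):
    o=status.get_obs(); d=imaging.get_image(name)
    cv2.imwrite(f'pics/{fn}.png', d['frame'][:,:,::-1])
    T=np.eye(4); T[:3,:3]=R.from_rotvec(o['tool_rot']).as_matrix(); T[:3,3]=o['tool_pos']
    c2w = T@np.array(d['mount']) if 'mount' in d else np.linalg.inv(np.array(d['view']))
    np.savez(f'pics/{fn}.npz', c2w=c2w, vfov=d['vfov'],cx=d['cx'],cy=d['cy'],k1=d['k1'])
    return d
def K(c):
    f=240/np.tan(np.radians(float(c['vfov']))/2); return f,float(c['cx']),float(c['cy']),float(c['k1'])
def ray(fn,u,v):
    c=np.load(f'pics/{fn}.npz'); f,cx,cy,k=K(c)
    d=np.array([(u-cx)/f,(v-cy)/f]); s=d.copy()
    for _ in range(20): s=d/(1+k*(s@s))
    M=c['c2w']; r=M[:3,:3]@np.array([s[0],-s[1],-1]); return M[:3,3],r/np.linalg.norm(r)
def atz(fn,u,v,z):
    p,r=ray(fn,u,v); return p+r*(z-p[2])/r[2]
def tri(*obs):
    A=np.zeros((3,3));b=np.zeros(3);L=[]
    for fn,u,v in obs:
        p,r=ray(fn,u,v); P=np.eye(3)-np.outer(r,r); A+=P;b+=P@p;L.append((p,P))
    x=np.linalg.solve(A,b); return x, max(np.linalg.norm(P@(x-p)) for p,P in L)
def proj(fn,X):
    c=np.load(f'pics/{fn}.npz'); f,cx,cy,k=K(c); M=np.linalg.inv(c['c2w'])
    p=M[:3,:3]@np.asarray(X)+M[:3,3]; s=np.array([p[0],-p[1]])/-p[2]; s=s*(1+k*(s@s)); return f*s[0]+cx,f*s[1]+cy
def crop(fn,u0,v0,u1,v1,k,out):
    i=cv2.imread(f'pics/{fn}.png')[v0:v1,u0:u1]; cv2.imwrite(f'pics/{out}.png',cv2.resize(i,None,fx=k,fy=k,interpolation=cv2.INTER_CUBIC))
E
python3 - <<'E'
from h import *
for n in ('top','side','wrist'):
    d=snap(n,n+'0'); c=np.load(f'pics/{n}0.npz'); print(n,c['vfov'],c['k1'],c['c2w'].round(3).tolist())
a=cv2.imread('pics/top0.png');b=cv2.imread('pics/side0.png')
cv2.imwrite('pics/ts.png',np.hstack([a,b]))
o=status.get_obs();print(o)
E
```

```text
top 49.58382784879833 -0.08819135803627953 [[0.003, 0.988, -0.157, 0.321], [-1.0, 0.003, -0.001, 0.011], [-0.001, 0.157, 0.988, 1.173], [0.0, 0.0, 0.0, 1.0]]
side 45.86394463022073 -0.012703346243162215 [[0.99, 0.068, -0.125, 0.32], [-0.142, 0.53, -0.836, -1.026], [0.01, 0.845, 0.534, 0.699], [0.0, 0.0, 0.0, 1.0]]
wrist 65.4613175947404 -0.05763285678165436 [[0.352, -0.886, -0.302, 0.141], [0.936, 0.333, 0.115, 0.615], [-0.001, -0.323, 0.946, 0.372], [0.0, 0.0, 0.0, 1.0]]
{'t': 0.15, 'q': array([ 1.09200215e+00,  5.32153208e-02,  1.61399984e+00,  1.01691859e-05,
        1.47603840e+00, -1.19005417e-01]), 'dq': array([-2.02961971e-03, -2.17523216e-03, -2.81496172e-03,  1.09727673e-03,
        4.86618752e-04,  3.19922980e-06]), 'effort': array([ 7.75976350e-04, -3.94241881e+01, -3.70723379e+01, -1.54130867e-04,
        4.68603568e-03,  4.32935224e-05]), 'tool_pos': array([0.21986954, 0.58463668, 0.3029264 ]), 'tool_rot': array([-5.62023623e-01, -3.09040355e+00,  2.48819168e-03]), 'contact_force': array([0.23697455, 0.57858092, 0.44636881]), 'wrist_torque': array([ 0.01198784, -0.02438146,  0.02046748]), 'grip_force': 0.0, 'opening': 0.08509124072885889}
```

View pics/top0.png

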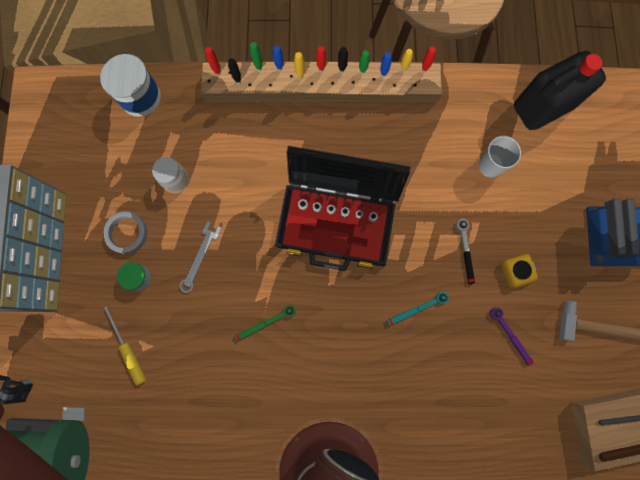

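View pics/side0.png

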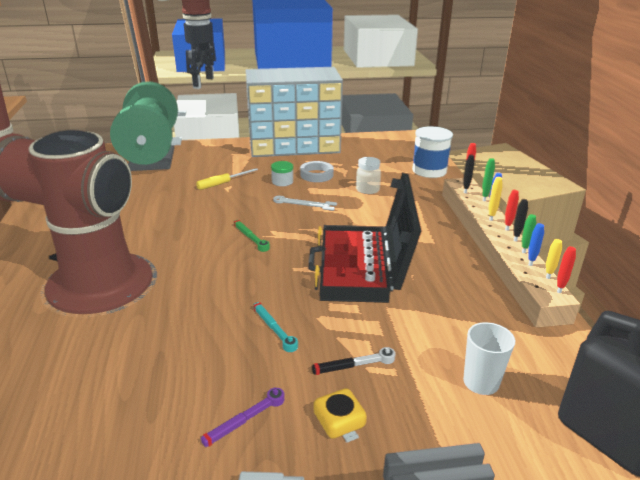

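The chromed ratchet with the black grip is at top (463,226)-(470,282) and side (388,355)-(318,368). The look-alikes are green (265,323), turquoise (417,310) and purple (511,335), so they are ruled out by colour. The case is at top (337,225). Next I'll enlarge both.

Run:
```python
from h import *
t=cv2.imread('pics/top0.png');s=cv2.imread('pics/side0.png')
def c(i,u0,v0,u1,v1,w,h): return cv2.resize(i[v0:v1,u0:u1],(w,h),interpolation=cv2.INTER_CUBIC)
A=c(t,270,140,420,280,450,420)   # x3
B=c(t,430,210,500,290,350,400)  # x5
C=c(s,300,170,425,310,375,420)[:, :]
D=c(s,305,340,405,380,400,160)
im=np.zeros((600,800,3),np.uint8)
im[:420,:450]=A; im[:400,450:]=B
im[425:585,:400]=D
cv2.imwrite('pics/c1.png',im)
im2=c(s,300,170,425,310,500,560); cv2.imwrite('pics/c2.png',im2)
```

```text
(no output)
```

View pics/c1.png

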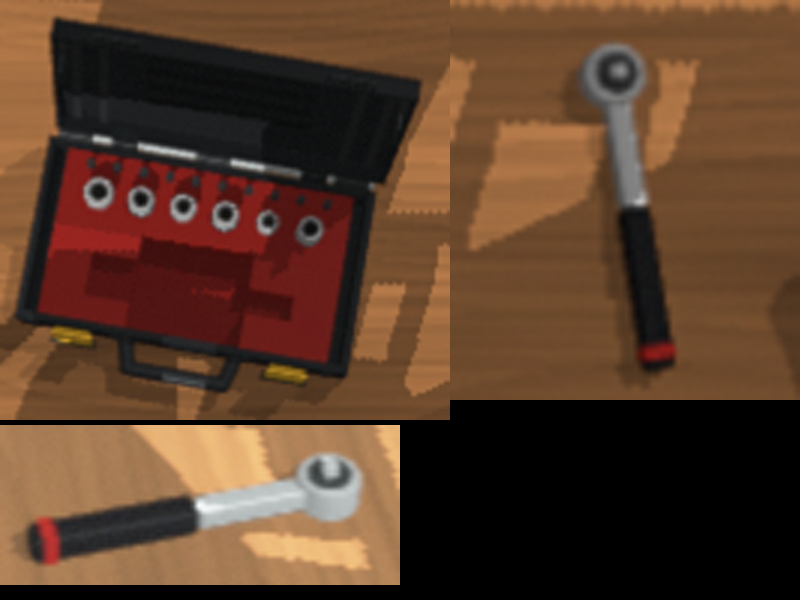

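View pics/c2.png

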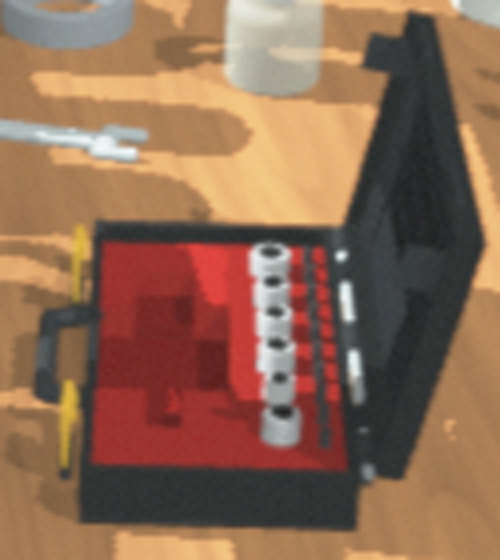

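```bash
cat > fit.py <<'E'
from h import *
from scipy.optimize import least_squares
def cA(U,V): return 270+(U+.5)/3-.5,140+(V+.5)/3-.5
def cB(U,V): return 430+(U-450+.5)/5-.5,210+(V+.5)/5-.5
def cC(U,V): return 300+(U+.5)/4-.5,170+(V+.5)/4-.5
def cD(U,V): return 305+(U+.5)/4-.5,340+(V-425+.5)/4-.5
E
python3 - <<'E'
from fit import *
obs=[('top0',cA(18,318),(-70,125,34)),('top0',cA(347,376),(-70,-125,34)),('top0',cA(50,137),(70,125,34)),('top0',cA(375,186),(70,-125,34)),
('side0',cC(95,222),(-70,125,34)),('side0',cC(85,465),(-70,-125,34)),('side0',cC(357,470),(70,-125,34)),('side0',cC(80,520),(-70,-125,0)),('side0',cC(357,528),(70,-125,0))]
def P(p,c):
    a=p[2]; X=np.array(c)/1000; return np.array([p[0]+np.cos(a)*X[0]-np.sin(a)*X[1],p[1]+np.sin(a)*X[0]+np.cos(a)*X[1],X[2]+p[3]])
f=lambda p:np.ravel([np.subtract(proj(n,P(p,c)),uv) for n,uv,c in obs])
r=least_squares(f,[.5,0,-.15,0]); print(r.x, np.degrees(r.x[2])); print(f(r.x).reshape(-1,2).round(1).tolist())
print('bed',P(r.x,(-28,0,12)))
print('FR tri',tri(('top0',*cA(347,376)),('side0',*cC(85,465))),P(r.x,(-70,-125,34)))
print('head',tri(('top0',*cB(613,74)),('side0',*cD(328,473))),'stub',tri(('top0',*cB(620,71)),('side0',*cD(332,460))))
print('tail',tri(('top0',*cB(657,365)),('side0',*cD(38,542))))
h=atz('top0',*cB(613,74),.016);t=atz('top0',*cB(657,366),.007);print(h,t,np.linalg.norm((h-t)[:2]),np.degrees(np.arctan2(*(h-t)[[1,0]])))
h=atz('side0',*cD(328,473),.016);t=atz('side0',*cD(38,542),.007);print(h,t)
E
```

```text
[ 0.53995497 -0.01309244 -0.16425677 -0.0009779 ] -9.411219449963014
[[-1.0, -0.5], [0.6, -1.3], [-0.5, -0.5], [0.4, 1.1], [-1.1, -1.4], [-1.3, 0.6], [1.3, 0.8], [-0.2, 0.5], [0.1, -0.1]]
bed [ 0.51233185 -0.0085139   0.0110221 ]
FR tri (array([ 0.4504215 , -0.12379483,  0.0331678 ]), np.float64(0.0028052466644470967)) [ 0.45045727 -0.12496362  0.0330221 ]
head (array([ 0.54415486, -0.30421589,  0.01224942]), np.float64(0.0006452516297580263)) stub (array([ 0.54450781, -0.30529693,  0.02068232]), np.float64(0.0012055928515773303))
tail (array([ 0.41233462, -0.32146464,  0.00436617]), np.float64(0.0014396091851148754))
[ 0.54278276 -0.30309536  0.016     ] [ 0.41023722 -0.32059697  0.007     ] 0.1336960195304591 7.5219494933718565
[ 0.54359754 -0.30807499  0.016     ] [ 0.41342738 -0.32406853  0.007     ]
```

```bash
cat >> h.py <<'E'
def go(x,y,z,ang=None):
    o=status.get_obs(); M=R.from_rotvec(o['tool_rot']).as_matrix()
    d=M.T@(np.array([x,y,z])-o['tool_pos']); a=np.degrees(np.arctan2(M[1,1],M[0,1]))
    s=0 if ang is None else a-ang
    print('slide',(d*1000).round(1),'spin',round((s+180)%360-180,2),'dist',np.linalg.norm(d).round(3),'tilt',np.degrees(np.arccos(-M[2,2])).round(2),'yang',a.round(2))
E
python3 -c "
from h import *
go(.42,.2,.30,-82.5);go(.42,-.05,.30,-82.5)"
```

```text
slide [-322.7 -289.5    3.3] spin 151.89 dist 0.434 tilt 0.1 yang 69.39
slide [-410.8 -523.5    3.7] spin 151.89 dist 0.665 tilt 0.1 yang 69.39
```

Emit:
arm_command(
  increments=[
    {"slide": [-0.04, -0.02, 0], "spin": 7},
    {"slide": [-0.08, -0.04, 0], "spin": 14},
    {"slide": [-0.12, -0.06, 0], "spin": 21},
    {"slide": [-0.16, -0.08, 0], "spin": 28},
    {"slide": [-0.19, -0.11, 0], "spin": 35},
    {"slide": [-0.22, -0.14, 0], "spin": 42},
    {"slide": [-0.25, -0.17, 0], "spin": 49},
    {"slide": [-0.28, -0.2, 0], "spin": 56},
  ],
)

```text
validation failed for argument at $.in...
```

```bash
python3 -c "
from h import *
go(.42,.05,.30,-82.5);go(.4865,-.313,.22,-82.5)"
```

```text
slide [-375.6 -429.9    3.6] spin 151.89 dist 0.571 tilt 0.1 yang 69.39
slide [-565.6 -746.1   84. ] spin 151.89 dist 0.94 tilt 0.1 yang 69.39
```

Emit:
arm_command(
  increments=[
    {"slide": [-0.04, -0.02, 0.0], "spin": 7.0, "gripper": 1.0},
    {"slide": [-0.08, -0.04, 0.0], "spin": 14.0, "gripper": 1.0},
    {"slide": [-0.12, -0.06, 0.0], "spin": 21.0, "gripper": 1.0},
    {"slide": [-0.16, -0.08, 0.0], "spin": 28.0, "gripper": 1.0},
    {"slide": [-0.19, -0.11, 0.0], "spin": 35.0, "gripper": 1.0},
    {"slide": [-0.22, -0.14, 0.0], "spin": 42.0, "gripper": 1.0},
    {"slide": [-0.25, -0.17, 0.0], "spin": 49.0, "gripper": 1.0},
    {"slide": [-0.28, -0.2, 0.0], "spin": 56.0, "gripper": 1.0},
  ],
)

```text
t: 0.82
tool_pos: [0.4059, 0.3107, 0.3036]
tool_rot: [-1.954, -2.46, 0.001]
contact_force: [1.6, 0.0, -0.1]
opening: 0.0852
grip_force: 0.0
```

```bash
python3 -c "
from h import *
go(.42,.05,.30,-82.5);go(.4865,-.313,.22,-82.5)"
```

```text
slide [-257.1  -45.2    3.6] spin 95.55 dist 0.261 tilt 0.02 yang 13.05
slide [-625.8  -62.4   83.7] spin 95.55 dist 0.634 tilt 0.02 yang 13.05
```

Emit:
arm_command(
  increments=[
    {"slide": [-0.04, -0.004, 0.0], "spin": 7.0, "gripper": 1.0},
    {"slide": [-0.08, -0.008, 0.0], "spin": 14.0, "gripper": 1.0},
    {"slide": [-0.12, -0.012, 0.0], "spin": 21.0, "gripper": 1.0},
    {"slide": [-0.16, -0.016, 0.0], "spin": 28.0, "gripper": 1.0},
    {"slide": [-0.2, -0.02, 0.0], "spin": 35.0, "gripper": 1.0},
    {"slide": [-0.24, -0.024, 0.0], "spin": 42.0, "gripper": 1.0},
    {"slide": [-0.28, -0.028, 0.0], "spin": 49.0, "gripper": 1.0},
    {"slide": [-0.32, -0.032, 0.0], "spin": 56.0, "gripper": 1.0},
  ],
)

```text
t: 1.48
tool_pos: [0.4482, -0.008, 0.3038]
tool_rot: [2.88, 1.254, 0.001]
contact_force: [0.2, -0.4, -0.0]
opening: 0.0857
grip_force: 0.0
```

```bash
python3 -c "
from h import *
go(.4865,-.313,.22,-82.5)"
```

```text
slide [-197.1  235.9   83.9] spin 39.54 dist 0.319 tilt 0.03 yang -42.96
```

Emit:
arm_command(
  increments=[
    {"slide": [-0.025, 0.03, 0.0], "spin": 7.0, "gripper": 0.1},
    {"slide": [-0.05, 0.06, 0.01], "spin": 14.0, "gripper": 0.1},
    {"slide": [-0.075, 0.09, 0.025], "spin": 21.0, "gripper": 0.1},
    {"slide": [-0.1, 0.12, 0.035], "spin": 28.0, "gripper": 0.1},
    {"slide": [-0.125, 0.15, 0.05], "spin": 35.0, "gripper": 0.1},
    {"slide": [-0.15, 0.18, 0.06], "spin": 39.5, "gripper": 0.1},
    {"slide": [-0.175, 0.21, 0.075], "spin": 39.5, "gripper": 0.1},
    {"slide": [-0.197, 0.236, 0.084], "spin": 39.5, "gripper": 0.1},
  ],
)

```text
t: 2.15
tool_pos: [0.4881, -0.3129, 0.2179]
tool_rot: [-3.133, -0.214, 0.002]
contact_force: [-0.2, 0.0, -0.1]
opening: 0.0471
grip_force: 0.0
```

Emit:
arm_command(
  increments=[
    {"slide": [0.0, 0.0, 0.0], "spin": 0.0, "gripper": 0.1},
    {"slide": [0.0, 0.0, 0.0], "spin": 0.0, "gripper": 0.1},
  ],
)

```text
t: 2.32
tool_pos: [0.4881, -0.312, 0.2183]
tool_rot: [-3.132, -0.212, 0.003]
contact_force: [-0.9, -0.3, 0.1]
opening: 0.0469
grip_force: 0.0
```

```bash
python3 -c "
from h import *
snap('wrist','w1')
o=status.get_obs(); M=R.from_rotvec(o['tool_rot']).as_matrix()
for d in (.054,.073): print(proj('w1',o['tool_pos']+M@[0,0,d]))
for X in ((.544,-.3055,.016),(.4119,-.3225,.007)): print(proj('w1',X))
go(.4865,-.313,.22,-82.5)
"
```

```text
(np.float64(314.8710772887281), np.float64(337.0193348053699))
(np.float64(314.94688879401787), np.float64(311.85551421329103))
(np.float64(318.49417953906527), np.float64(149.58324660544784))
(np.float64(316.8816538755057), np.float64(308.92268710166684))
slide [-2.2  1.7 -0.9] spin 0.32 dist 0.003 tilt 0.11 yang -82.18
```

View pics/w1.png

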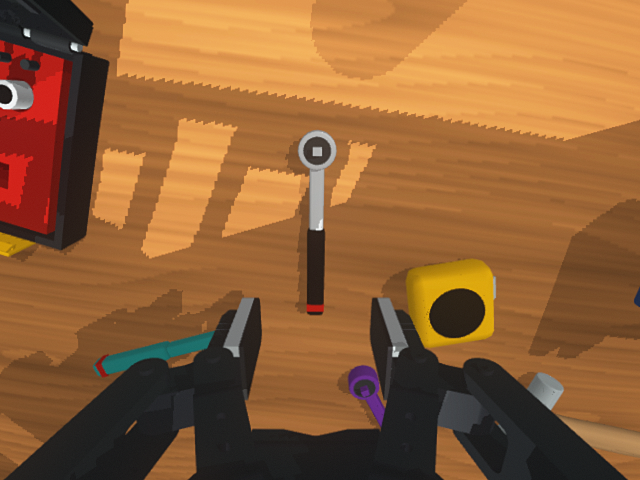

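The wrist view shows the ratchet head at (317.5,151) and the tail at (315.5,313), between the fingers' planes. The look-alikes (turquoise, purple) and the tape measure stand clear of the descent.

```bash
python3 -c "
from h import *
h=atz('w1',317.5,151,.016);t=atz('w1',315.5,314,.007)
d=h-t; a=np.arctan2(d[1],d[0]); print(h,t,np.hypot(d[0],d[1]),np.degrees(a))
print(tri(('w1',317.5,151),('top0',462.5,224.7),('side0',386.9,351.9)))
u=np.array([np.cos(a),np.sin(a)]); g=h[:2]-u*.056; print(g)
go(g[0],g[1],.077,np.degrees(a)-90)
"
```

```text
[ 0.54291982 -0.30493386  0.016     ] [ 0.4068692  -0.32200053  0.007     ] 0.13711689015188952 7.150037908149337
(array([ 0.54345315, -0.30504242,  0.01260598]), np.float64(0.0015742540169104001))
[ 0.48735529 -0.31190407]
slide [ -1.1   1.  142.1] spin 0.67 dist 0.142 tilt 0.11 yang -82.18
```

Emit:
arm_command(
  increments=[
    {"slide": [-0.001, 0.001, 0.035], "spin": 0.7, "gripper": 0.1},
    {"slide": [-0.001, 0.001, 0.07], "spin": 0.7, "gripper": 0.1},
    {"slide": [-0.001, 0.001, 0.105], "spin": 0.7, "gripper": 0.1},
    {"slide": [-0.001, 0.001, 0.125], "spin": 0.7, "gripper": 0.1},
    {"slide": [-0.001, 0.001, 0.138], "spin": 0.7, "gripper": 0.1},
    {"slide": [-0.001, 0.001, 0.14], "spin": 0.7, "gripper": 0.1},
    {"slide": [-0.001, 0.001, 0.14], "spin": 0.7, "gripper": -0.3},
  ],
  newtons=40,
)

```text
t: 2.95
tool_pos: [0.4883, -0.3113, 0.0803]
tool_rot: [-3.135, -0.199, -0.0]
contact_force: [0.0, 0.2, 0.0]
opening: 0.0362
grip_force: 0.0
```

Emit:
arm_command(
  increments=[
    {"slide": [0.0, 0.0, 0.0], "spin": 0.0, "gripper": -1.0},
    {"slide": [0.0, 0.0, 0.0], "spin": 0.0, "gripper": -1.0},
    {"slide": [0.0, 0.0, 0.0], "spin": 0.0, "gripper": -1.0},
    {"slide": [0.0, 0.0, 0.0], "spin": 0.0, "gripper": -1.0},
  ],
  newtons=40,
)

```text
t: 3.28
tool_pos: [0.4894, -0.3129, 0.0826]
tool_rot: [3.133, 0.197, 0.005]
contact_force: [-0.3, 1.3, 6.6]
opening: 0.0119
grip_force: 40.5
```

Emit:
arm_command(
  increments=[
    {"slide": [0.0, 0.0, 0.0], "spin": 0.0, "gripper": -0.4},
    {"slide": [0.0, 0.0, 0.0], "spin": 0.0, "gripper": -0.4},
    {"slide": [0.0, 0.0, 0.0], "spin": 0.0, "gripper": -0.4},
    {"slide": [0.0, 0.0, 0.0], "spin": 0.0, "gripper": -0.4},
  ],
)

```text
t: 3.62
tool_pos: [0.4877, -0.3119, 0.0796]
tool_rot: [-3.135, -0.197, 0.001]
contact_force: [-0.4, 0.1, -0.1]
opening: 0.0254
grip_force: 0.0
```

```bash
python3 -c "
from h import *
snap('wrist','w2');o=status.get_obs();print(o['tool_pos'],o['contact_force'],o['opening'])
go(.4874,-.3119,.0745,-82.85)
"
```

```text
[ 0.48775027 -0.31188243  0.07958307] [-0.30965166 -0.5659502   0.06412414] 0.025389502191181534
slide [-0.3 -0.   5.1] spin 0.03 dist 0.005 tilt 0.03 yang -82.82
```

View pics/w2.png

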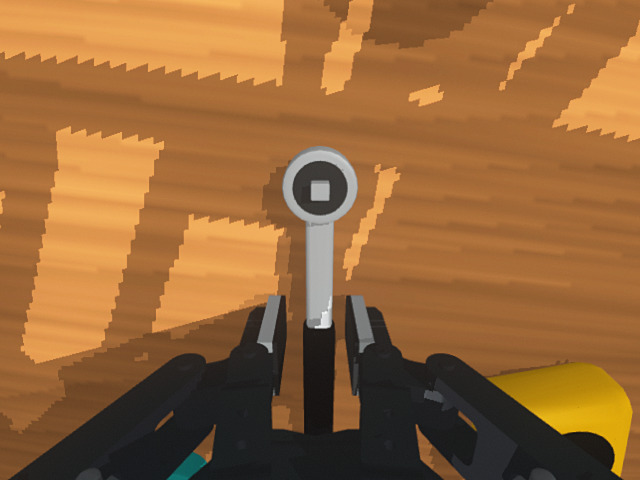

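The ratchet still lies square and centred between the pads, with its head at (320,187). I'll regrip 4 mm lower.

Emit:
arm_command(
  increments=[
    {"slide": [0.0, 0.0, 0.002], "spin": 0.0, "gripper": -0.4},
    {"slide": [0.0, 0.0, 0.004], "spin": 0.0, "gripper": -0.4},
    {"slide": [0.0, 0.0, 0.004], "spin": 0.0, "gripper": -0.4},
  ],
  newtons=30,
)

```text
t: 3.92
tool_pos: [0.4876, -0.3117, 0.0751]
tool_rot: [-3.135, -0.197, 0.002]
contact_force: [-0.5, 0.3, -0.6]
opening: 0.0256
grip_force: 0.0
```

Emit:
arm_command(
  increments=[
    {"slide": [0.0, 0.0, 0.0], "spin": 0.0, "gripper": -0.7},
    {"slide": [0.0, 0.0, 0.0], "spin": 0.0, "gripper": -1.0},
    {"slide": [0.0, 0.0, 0.0], "spin": 0.0, "gripper": -1.0},
    {"slide": [0.0, 0.0, 0.0], "spin": 0.0, "gripper": -1.0},
  ],
  newtons=30,
)

```text
t: 4.25
tool_pos: [0.4878, -0.3119, 0.0757]
tool_rot: [-3.135, -0.197, 0.0]
contact_force: [-0.3, 0.2, -1.8]
opening: 0.0133
grip_force: 32.4
```

Emit:
arm_command(
  increments=[
    {"slide": [0.0, 0.0, -0.02], "spin": 0.0, "gripper": -1.0},
    {"slide": [0.0, 0.0, -0.05], "spin": 0.0, "gripper": -1.0},
    {"slide": [0.0, 0.0, -0.085], "spin": 0.0, "gripper": -1.0},
    {"slide": [0.0, 0.0, -0.12], "spin": 0.0, "gripper": -1.0},
    {"slide": [0.0, 0.0, -0.155], "spin": 0.0, "gripper": -1.0},
    {"slide": [0.0, 0.0, -0.174], "spin": 0.0, "gripper": -1.0},
  ],
)

```text
t: 4.75
tool_pos: [0.489, -0.3128, 0.2549]
tool_rot: [3.131, 0.197, 0.007]
contact_force: [0.3, -1.6, -1.0]
opening: 0.0129
grip_force: 32.4
```

```bash
python3 -c "
from h import *
go(.5132,-.0031,.25,-9.4)
"
```

```text
slide [  62.8 -304.2    3.8] spin -73.41 dist 0.311 tilt 0.36 yang -82.81
```

Emit:
arm_command(
  increments=[
    {"slide": [0.008, -0.035, 0.0], "spin": -7.0, "gripper": -1.0},
    {"slide": [0.015, -0.07, 0.0], "spin": -14.0, "gripper": -1.0},
    {"slide": [0.022, -0.105, 0.0], "spin": -21.0, "gripper": -1.0},
    {"slide": [0.03, -0.14, 0.0], "spin": -28.0, "gripper": -1.0},
    {"slide": [0.038, -0.175, 0.0], "spin": -35.0, "gripper": -1.0},
    {"slide": [0.045, -0.21, 0.0], "spin": -42.0, "gripper": -1.0},
    {"slide": [0.052, -0.245, 0.0], "spin": -49.0, "gripper": -1.0},
    {"slide": [0.06, -0.28, 0.0], "spin": -56.0, "gripper": -1.0},
  ],
)

```text
t: 5.42
tool_pos: [0.512, -0.025, 0.2497]
tool_rot: [-2.671, -1.653, 0.0]
contact_force: [1.9, -0.5, -2.1]
opening: 0.013
grip_force: 32.4
```

Emit:
arm_command(
  increments=[
    {"slide": [-0.023, -0.007, 0.0], "spin": -7.0, "gripper": -1.0},
    {"slide": [-0.023, -0.007, 0.0], "spin": -14.0, "gripper": -1.0},
    {"slide": [-0.023, -0.007, 0.0], "spin": -17.4, "gripper": -1.0},
    {"slide": [-0.023, -0.007, 0.0], "spin": -17.4, "gripper": -1.0},
    {"slide": [-0.023, -0.007, 0.0], "spin": -17.4, "gripper": -1.0},
  ],
)

```text
t: 5.83
tool_pos: [0.4957, -0.044, 0.2497]
tool_rot: [-2.398, -2.03, 0.0]
contact_force: [-0.7, -0.6, -1.0]
opening: 0.013
grip_force: 32.4
```

```bash
python3 -c "
from h import *
snap('wrist','w3');go(.5132,-.0031,.25,-9.4); snap('top','top3');snap('side','side3')
"
```

```text
slide [43.3 10.4 -0.3] spin -0.11 dist 0.045 tilt 0.02 yang -9.51
```

View pics/w3.png

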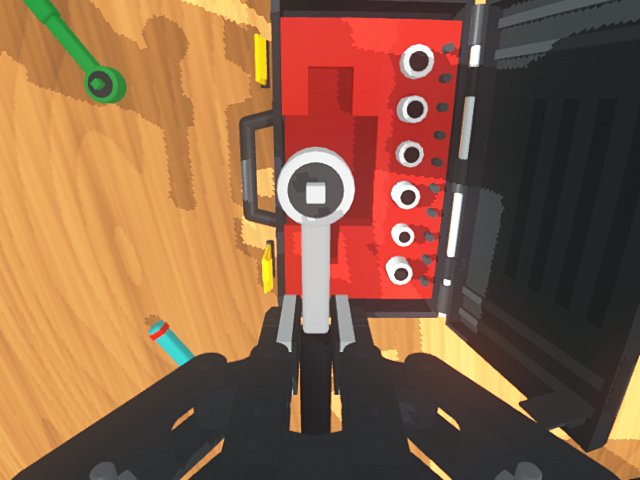

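The wrist view shows the head pocket at (308..354, 67), the slot end at about (338,226-262), and sockets a, b and c at (400,271), (405,195) and (412,110). The ratchet is held straight, its head at (316,187). Next I'll refine the case pose with scan lines.

```bash
cat > ref.py <<'E'
from fit import *
def P(p,c):
    a=p[2]; X=np.array(c)/1000; return np.array([p[0]+np.cos(a)*X[0]-np.sin(a)*X[1],p[1]+np.sin(a)*X[0]+np.cos(a)*X[1],X[2]])
if __name__=='__main__':
    im=cv2.imread('pics/w3.png')
    for v in (80,90,100): print('row',v,im[v,300:362,2].tolist())
    for u in (320,335): print('col',u,im[56:78,u,2].tolist())
    print('rimrow',im[40,262:292,2].tolist()); print('endcol',im[290:325,420,2].tolist())
    p=[.53995,-.01309,-.16426]
    for c in ((-44.25,77.25,28),(-11.75,77.25,28),(-44.25,43,28),(-70,40,34),(-70,-40,34),(20,-125,34),(32,48,41),(32,-16,41),(32,-80,41),(-18,-77,28),(8,43,28),(8,-43,28)): print(c,np.round(proj('w3',P(p,c)),1))
    o=R.from_rotvec(np.zeros(3))
E
python3 ref.py
```

```text
row 80 [227, 228, 227, 227, 227, 228, 228, 228, 188, 179, 182, 181, 182, 181, 181, 182, 182, 182, 182, 182, 183, 184, 184, 183, 184, 184, 183, 184, 186, 186, 184, 184, 184, 185, 185, 184, 186, 178, 159, 151, 152, 152, 151, 152, 153, 153, 151, 153, 153, 153, 152, 147, 145, 204, 231, 229, 229, 228, 228, 227, 228, 227]
row 90 [226, 226, 226, 226, 226, 226, 228, 226, 187, 179, 182, 182, 185, 184, 185, 183, 181, 185, 183, 184, 184, 184, 184, 183, 184, 184, 185, 183, 183, 184, 184, 184, 184, 185, 184, 184, 174, 153, 153, 152, 147, 148, 149, 147, 149, 150, 149, 149, 150, 151, 148, 145, 155, 207, 231, 228, 228, 227, 226, 226, 227, 226]
row 100 [224, 223, 225, 224, 225, 224, 224, 223, 186, 179, 182, 181, 181, 182, 181, 182, 181, 181, 181, 182, 182, 182, 182, 182, 182, 182, 182, 180, 183, 181, 181, 181, 182, 182, 182, 183, 183, 172, 151, 148, 148, 149, 148, 150, 150, 149, 148, 149, 147, 149, 148, 143, 178, 220, 229, 227, 226, 226, 226, 226, 227, 226]
col 320 [228, 228, 228, 229, 228, 228, 229, 228, 229, 229, 196, 162, 167, 185, 185, 184, 183, 185, 184, 182, 180, 182]
col 335 [228, 228, 229, 229, 228, 228, 228, 228, 228, 231, 210, 163, 166, 182, 189, 188, 187, 186, 185, 185, 186, 184]
rimrow [250, 251, 253, 252, 150, 146, 204, 252, 255, 211, 87, 76, 81, 82, 81, 80, 75, 73, 150, 220, 233, 229, 228, 228, 228, 228, 228, 228, 228, 228]
endcol [246, 246, 246, 246, 254, 255, 255, 255, 235, 101, 75, 79, 80, 82, 81, 80, 81, 79, 80, 80, 79, 81, 107, 110, 110, 107, 99, 149, 255, 255, 255, 255, 243, 243, 255]
(-44.25, 77.25, 28) [308.5  66.5]
(-11.75, 77.25, 28) [353.7  66.6]
(-44.25, 43, 28) [308.8 115.9]
(-70, 40, 34) [273.6 120.3]
(-70, -40, 34) [277.1 225. ]
(20, -125, 34) [383.6 318.1]
(32, 48, 41) [415.8 109.1]
(32, -16, 41) [409.3 197.2]
(32, -80, 41) [403.1 274.2]
(-18, -77, 28) [340.9 264.8]
(8, 43, 28) [378.9 116. ]
(8, -43, 28) [373.6 226.2]
```

Run:
```python
from ref import *
im=cv2.imread('pics/w3.png')
for v in (240,250,258): print('row',v,im[v,328:350,2].tolist())
for u in (334,): print('col',u,im[255:275,u,2].tolist())
for v in (140,180,210): print('fr',v,im[v,366:390,2].tolist())
print('rim',im[285,262:300,2].tolist())
for u in (360,): print('col',u,im[105:125,u,2].tolist(), im[216:236,u,2].tolist())
p=[.53995,-.01309,-.16426]
for c in ((-18.5,-50,28),(-18.5,-60,28),(-18.5,-77.25,28),(8,0,28),(8,-30,28),(-70,-84,34),(-64,-84,34)): print(c,np.round(proj('w3',P(p,c)),1))
o=status.get_obs();M=R.from_rotvec(o['tool_rot']).as_matrix()
for X in ((.0555,0,.0757-.016),(.0555,0,.0757-.023),(.0625,0,.0757-.016)): print(X,np.round(proj('w3',o['tool_pos']+M@X),1))
g=im[150:230,270:365].astype(int)
for v in (170,187,200): print(v,[int(x) for x in im[v,274:284,1]],[int(x) for x in im[v,346:360,1]])
print([int(x) for x in im[140:156,316,1]])
print('handle',im[260,295:335,1].tolist())
```

```text
row 240 [197, 185, 153, 139, 141, 140, 142, 140, 137, 169, 246, 255, 254, 254, 253, 228, 223, 224, 223, 222, 222, 223]
row 250 [199, 182, 148, 139, 142, 141, 142, 140, 137, 183, 255, 253, 254, 253, 253, 254, 254, 243, 225, 221, 222, 223]
row 258 [198, 182, 160, 157, 159, 160, 159, 158, 161, 197, 255, 255, 254, 253, 253, 253, 254, 255, 255, 244, 224, 223]
col 334 [140, 142, 151, 159, 163, 175, 174, 166, 184, 246, 255, 254, 253, 253, 253, 253, 253, 253, 253, 253]
fr 140 [143, 145, 144, 144, 143, 141, 143, 144, 144, 142, 168, 212, 229, 228, 227, 225, 226, 226, 226, 212, 198, 188, 184, 184]
fr 180 [141, 145, 142, 145, 146, 146, 148, 208, 255, 255, 254, 254, 254, 254, 254, 254, 254, 254, 253, 247, 247, 247, 247, 246]
fr 210 [146, 146, 148, 150, 149, 150, 220, 255, 255, 254, 254, 254, 254, 254, 254, 254, 254, 254, 254, 254, 253, 249, 246, 246]
rim [182, 226, 255, 255, 255, 252, 251, 250, 251, 252, 255, 195, 186, 191, 189, 129, 78, 79, 80, 81, 78, 75, 98, 189, 221, 220, 218, 217, 217, 217, 216, 217, 218, 218, 219, 218, 219, 219]
col 360 [226, 225, 227, 224, 225, 224, 225, 224, 226, 227, 204
[... 387 characters left out ...]

(0.0555, 0, 0.052700000000000004) [319.3 200.3]
(0.0625, 0, 0.0597) [319.2 175.9]
170 [109, 79, 80, 82, 79, 77, 93, 166, 214, 238] [243, 245, 244, 213, 134, 51, 44, 51, 50, 47, 46, 46, 46, 47]
187 [132, 73, 100, 197, 240, 237, 237, 239, 240, 240] [244, 243, 244, 244, 245, 247, 249, 250, 202, 59, 40, 45, 48, 47]
200 [129, 94, 79, 80, 129, 213, 241, 239, 237, 239] [244, 244, 245, 246, 250, 255, 221, 79, 39, 45, 47, 47, 48, 49]
[49, 48, 50, 49, 47, 44, 84, 185, 185, 180, 184, 217, 246, 243, 242, 243]
handle [61, 63, 61, 62, 59, 62, 109, 190, 202, 201, 203, 206, 207, 207, 207, 204, 205, 205, 207, 207, 207, 206, 206, 206, 208, 207, 207, 206, 206, 205, 204, 201, 198, 197, 177, 71, 45, 50, 52, 53]
```

```bash
cat > rel.py <<'E'
from ref import *
# (u,v, case z mm, axis, value): line constraints
L=[(307.9,90,28,0,-44.25),(352.4,90,28,0,-11.75),(337.4,245,28,0,-18.5),(373,180,28,0,8),(371.9,210,28,0,8),(271.5,40,34,0,-70),(279.8,40,34,0,-64),(277,285,34,0,-70),(284.6,285,34,0,-64),
(320,66.2,28,1,77.25),(334,263.4,28,1,-77.25),(360,115.3,28,1,43),(360,225.2,28,1,-43),(420,317,34,1,-125)]
def f(p):
    r=[]
    for u,v,z,k,val in L:
        X=atz('w3',u,v,z/1000)[:2]-p[:2]; c,s=np.cos(p[2]),np.sin(p[2]); q=np.array([c*X[0]+s*X[1],-s*X[0]+c*X[1]])*1000
        r.append(q[k]-val)
    return r
r=least_squares(f,[.54,-.013,-.164],loss='soft_l1',x_scale=[.01,.01,.01]); p=r.x
print('case',p,np.degrees(p[2])); print(np.round(f(p),2))
h=atz('w3',315.5,187,.2497-.0757+.016); t=atz('w3',315.3,260,.2497-.0757+.014)
d=h-t; a=np.arctan2(d[1],d[0]); print('head',h,'ratchet yaw',np.degrees(a),'needed',np.degrees(p[2])+90)
print('tail-known dist',np.hypot(*d[:2]))
tgt=P(p,(-28,61,28)); print('head target',tgt, 'shift',(tgt-h)[:2]*1000)
o=status.get_obs();print(o['tool_pos'])
E
python3 rel.py
```

```text
case [ 0.53884196 -0.01210514 -0.17500124] -10.02683238234221
[ 0.03  0.08 -0.88 -0.97 -0.47  0.53  0.28  0.34  0.75 -0.97  0.56 -0.42
  0.08  0.6 ]
head [0.50423231 0.01375824 0.19      ] ratchet yaw 80.37210035551729 needed 79.9731676176578
tail-known dist 0.028235786323923026
head target [0.52189029 0.05283823 0.028     ] shift [17.65798192 39.07999487]
[ 0.49582716 -0.04425249  0.24975937]
```

```bash
python3 -c "
from h import *
go(.5131,-.0051,.116,-9.9)"
```

```text
slide [ 41.5  10.6 133.8] spin 0.4 dist 0.14 tilt 0.02 yang -9.5
```

Emit:
arm_command(
  increments=[
    {"slide": [0.02, 0.005, 0.0], "spin": 0.4, "gripper": -1.0},
    {"slide": [0.0415, 0.0106, 0.01], "spin": 0.4, "gripper": -1.0},
    {"slide": [0.0415, 0.0106, 0.04], "spin": 0.4, "gripper": -1.0},
    {"slide": [0.0415, 0.0106, 0.075], "spin": 0.4, "gripper": -1.0},
    {"slide": [0.0415, 0.0106, 0.105], "spin": 0.4, "gripper": -1.0},
    {"slide": [0.0415, 0.0106, 0.125], "spin": 0.4, "gripper": -1.0},
    {"slide": [0.0415, 0.0106, 0.134], "spin": 0.4, "gripper": -1.0},
    {"slide": [0.0415, 0.0106, 0.134], "spin": 0.4, "gripper": -1.0},
  ],
)

```text
t: 6.65
tool_pos: [0.5115, -0.0048, 0.1132]
tool_rot: [-2.401, -2.02, 0.006]
contact_force: [-0.1, 0.2, -2.1]
opening: 0.0132
grip_force: 32.3
```

Emit:
arm_command(
  increments=[
    {"slide": [0.0, 0.0, 0.0], "spin": 0.0, "gripper": -1.0},
    {"slide": [0.0, 0.0, 0.0], "spin": 0.0, "gripper": -1.0},
  ],
)

```text
t: 6.82
tool_pos: [0.5146, -0.0052, 0.118]
tool_rot: [2.402, 2.021, 0.004]
contact_force: [0.1, -0.4, -2.5]
opening: 0.013
grip_force: 32.3
```

```bash
python3 -c "
from h import *
o=status.get_obs();print(o['tool_pos'],o['tool_rot'],o['contact_force'])
snap('wrist','w4');go(.5131,-.0051,.116,-9.9)
crop('w4',220,40,420,340,2,'c4')
i=cv2.imread('pics/c4.png'); print(i.shape)"
```

```text
[ 0.51456732 -0.00519426  0.11795832] [2.40170195 2.02106225 0.00366628] [ 0.13646206 -0.44053429 -2.45529259]
slide [-0.2 -1.6  2.2] spin 0.07 dist 0.003 tilt 0.23 yang -9.83
(600, 400, 3)
```

View pics/c4.png

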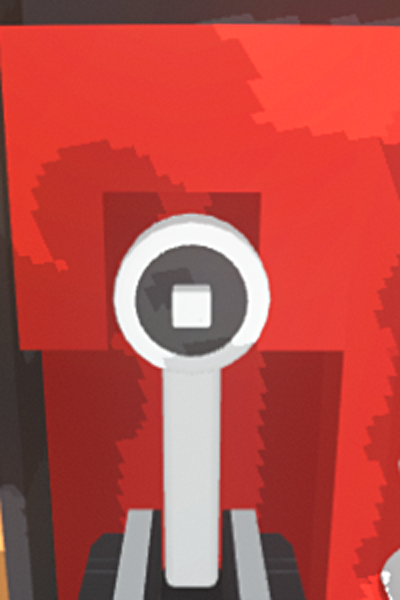

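The crop shows the held head centred at (315.5,187), over the pocket whose edges are at u=271.4 and 350.4, with its top edge at v=136 and the cut-away line at v=215. I'll compute the remaining offset.

Run:
```python
from ref import *
im=cv2.imread('pics/w4.png')
print('pk',im[145,262:282,2].tolist(),im[145,340:360,2].tolist(),'top',im[128:142,285,2].tolist(), 'cut',im[208:222,256,2].tolist(),im[208:222,370,2].tolist())
print('cutx',im[250,234:252,2].tolist(),im[250,376:396,2].tolist())
print('handle',im[270,295:335,1].tolist(),im[235,295:335,1].tolist())
z=.11796-.0757
h=atz('w4',315.5,187,z+.016); hh=atz('w4',315.5,270,z+.014); 
s=atz('w4',220+191.5/2-.25,40+307/2-.25,z+.023)
l=atz('w4',271.4,150,.028); r=atz('w4',350.4,150,.028); t=atz('w4',310,135.8,.028); c1=atz('w4',256,214.8,.028); c2=atz('w4',370,214.8,.028)
d=c2-c1; yaw=np.arctan2(d[1],d[0]); print('case yaw',np.degrees(yaw),'width',np.linalg.norm((r-l)[:2])*1000)
R2=np.array([[np.cos(yaw),np.sin(yaw)],[-np.sin(yaw),np.cos(yaw)]])
m=(l+r)/2
print('pocket centre x - head x (case mm)',(R2@(m-h)[:2])[0]*1000,'pocket end - head (want 16.25)',(R2@(t-h)[:2])[1]*1000, 'cut line - head (want -18)',(R2@(c1-h)[:2])[1]*1000, 'stub-head',R2@(s-h)[:2]*1000)
d=h-hh; print('ratchet yaw-90',np.degrees(np.arctan2(d[1],d[0]))-90)
o=status.get_obs();print('head from tcp',R2@(h[:2]-o['tool_pos'][:2])*1000)
```

```text
pk [193, 193, 194, 193, 194, 193, 193, 195, 195, 176, 153, 152, 154, 154, 154, 154, 154, 154, 154, 155] [159, 160, 159, 159, 161, 160, 160, 159, 158, 167, 207, 237, 234, 233, 233, 233, 234, 234, 235, 234] top [197, 196, 198, 196, 196, 194, 194, 188, 159, 154, 154, 155, 156, 154] cut [186, 187, 186, 185, 187, 187, 179, 152, 143, 145, 144, 144, 144, 145] [232, 232, 233, 232, 233, 235, 230, 185, 149, 148, 150, 150, 150, 150]
cutx [57, 53, 57, 53, 55, 55, 53, 50, 60, 146, 145, 141, 140, 141, 141, 141, 142, 143] [147, 146, 147, 147, 152, 153, 153, 154, 152, 154, 154, 151, 152, 190, 236, 233, 230, 230, 229, 229]
handle [49, 49, 51, 49, 46, 43, 94, 201, 212, 213, 214, 217, 218, 218, 218, 218, 217, 218, 218, 217, 217, 219, 218, 217, 218, 218, 217, 218, 218, 217, 215, 212, 209, 211, 185, 61, 45, 52, 51, 52] [50, 52, 50, 49, 46, 62, 135, 208, 212, 214, 218, 218, 218, 218, 218, 218, 218, 220, 218, 219, 218, 219, 218, 218, 217, 217, 218, 219, 219, 217, 218, 216, 213, 209, 194, 109, 51, 51, 53, 55]
case yaw -9.910184461930614 width 33.05139651584089
pocket centre x - head x (case mm) -1.7568847373174945 pocket end - head (want 16.25) 15.591256266339185 cut line - head (want -18) -18.223598179921535 stub-head [-0.03967141 -0.7435121 ]
ratchet yaw-90 -9.794620857562393
head from tcp [-1.03137329 58.29661269]
```

Emit:
arm_command(
  increments=[
    {"slide": [0.0, 0.0, 0.0], "spin": 0.0, "gripper": -1.0},
    {"slide": [0.0, 0.0, 0.0], "spin": 0.0, "gripper": -1.0},
    {"slide": [0.0, 0.0, 0.0], "spin": 0.0, "gripper": -1.0},
    {"slide": [0.0, 0.0, 0.0], "spin": 0.0, "gripper": -1.0},
    {"slide": [0.0, 0.0, 0.0], "spin": 0.0, "gripper": -1.0},
    {"slide": [0.0, 0.0, 0.0], "spin": 0.0, "gripper": -1.0},
  ],
)

```text
t: 7.37
tool_pos: [0.5131, -0.0048, 0.116]
tool_rot: [2.403, 2.023, 0.0]
contact_force: [0.6, -0.0, -1.4]
opening: 0.0127
grip_force: 32.3
```

```bash
python3 -c "
from h import *
go(.5128,-.0053,.0885,-9.9)"
```

```text
slide [-0.5 -0.2 27.5] spin 0.09 dist 0.027 tilt 0.01 yang -9.81
```

Emit:
arm_command(
  increments=[
    {"slide": [-0.0005, -0.0003, 0.004], "spin": 0.1, "gripper": -1.0},
    {"slide": [-0.0005, -0.0003, 0.008], "spin": 0.1, "gripper": -1.0},
    {"slide": [-0.0005, -0.0003, 0.011], "spin": 0.1, "gripper": -1.0},
    {"slide": [-0.0005, -0.0003, 0.014], "spin": 0.1, "gripper": -1.0},
    {"slide": [-0.0005, -0.0003, 0.016], "spin": 0.1, "gripper": -1.0},
    {"slide": [-0.0005, -0.0003, 0.018], "spin": 0.1, "gripper": -1.0},
  ],
)

```text
t: 7.87
tool_pos: [0.5126, -0.0053, 0.0974]
tool_rot: [-2.405, -2.021, 0.001]
contact_force: [0.8, -0.7, -1.4]
opening: 0.0131
grip_force: 32.4
```

Emit:
arm_command(
  increments=[
    {"slide": [0.0, 0.0, 0.002], "spin": 0.0, "gripper": -1.0},
    {"slide": [0.0, 0.0, 0.004], "spin": 0.0, "gripper": -1.0},
    {"slide": [0.0, 0.0, 0.006], "spin": 0.0, "gripper": -1.0},
    {"slide": [0.0, 0.0, 0.007], "spin": 0.0, "gripper": -1.0},
    {"slide": [0.0, 0.0, 0.008], "spin": 0.0, "gripper": -1.0},
    {"slide": [0.0, 0.0, 0.008], "spin": 0.0, "gripper": -1.0},
  ],
)

```text
t: 8.37
tool_pos: [0.5126, -0.0053, 0.0897]
tool_rot: [-2.405, -2.021, 0.0]
contact_force: [1.0, 0.8, -2.3]
opening: 0.013
grip_force: 32.4
```

Emit:
arm_command(
  increments=[
    {"slide": [0.0, 0.0, 0.001], "spin": 0.0, "gripper": -1.0},
    {"slide": [0.0, 0.0, 0.0015], "spin": 0.0, "gripper": -1.0},
    {"slide": [0.0, 0.0, 0.0015], "spin": 0.0, "gripper": -1.0},
    {"slide": [0.0, 0.0, 0.0015], "spin": 0.0, "gripper": -0.5},
    {"slide": [0.0, 0.0, 0.0015], "spin": 0.0, "gripper": -0.4},
    {"slide": [0.0, 0.0, 0.0015], "spin": 0.0, "gripper": -0.4},
    {"slide": [0.0, 0.0, 0.0015], "spin": 0.0, "gripper": -0.4},
  ],
)

```text
t: 8.95
tool_pos: [0.513, -0.0053, 0.0887]
tool_rot: [2.405, 2.021, 0.001]
contact_force: [-0.7, -1.1, 0.3]
opening: 0.0257
grip_force: 0.0
```

Emit:
arm_command(
  increments=[
    {"slide": [0.0, 0.0, -0.01], "spin": 0.0, "gripper": -0.4},
    {"slide": [0.0, 0.0, -0.03], "spin": 0.0, "gripper": -0.4},
    {"slide": [0.0, 0.0, -0.06], "spin": 0.0, "gripper": -0.4},
    {"slide": [0.0, 0.0, -0.095], "spin": 0.0, "gripper": -0.4},
    {"slide": [0.0, 0.0, -0.13], "spin": 0.0, "gripper": -0.6},
    {"slide": [0.0, 0.0, -0.165], "spin": 0.0, "gripper": -1.0},
    {"slide": [0.0, 0.0, -0.19], "spin": 0.0, "gripper": -1.0},
  ],
)

```text
t: 9.53
tool_pos: [0.5134, -0.0054, 0.2833]
tool_rot: [2.402, 2.019, 0.005]
contact_force: [1.1, 0.1, 0.1]
opening: 0.0003
grip_force: 0.0
```

Emit:
arm_command(
  increments=[
    {"slide": [0.0, 0.0, 0.0], "spin": 0.0, "gripper": -1.0},
    {"slide": [0.0, 0.0, 0.0], "spin": 0.0, "gripper": -1.0},
    {"slide": [0.0, 0.0, 0.0], "spin": 0.0, "gripper": -1.0},
  ],
)

```text
t: 9.78
tool_pos: [0.5123, -0.0052, 0.2781]
tool_rot: [-2.405, -2.021, 0.001]
contact_force: [0.3, 1.0, -1.2]
opening: -0.0002
grip_force: 0.0
```

Run:
```python
from ref import *
o=status.get_obs();print(o['tool_pos'])
snap('wrist','w5'); go(.5128,-.0053,.28,-9.9)
p=[.53884,-.0121,-.1742]
for c in ((-28,61,28),(-28,61,35),(-28,-60,26)): print(c,np.round(proj('w5',P(p,c)),1))
h,t=[np.array(proj('w5',P(p,c))) for c in ((-28,61,28),(-28,0,26))]
im=cv2.imread('pics/w5.png')
v=int(round(h[1])); print(v,im[v,int(h[0])-45:int(h[0])+45:2,1].tolist()); u=int(h[0]); print(u,im[v-45:v+80:2,u,1].tolist())
```

```text
[ 0.51234084 -0.00522298  0.27807623]
slide [ 0.   0.8 -3. ] spin -0.02 dist 0.003 tilt 0.14 yang -9.92
(-28, 61, 28) [315.7 142.8]
(-28, 61, 35) [315.7 143.5]
(-28, -60, 26) [315.4 274.7]
143 [64, 57, 59, 56, 59, 59, 59, 58, 57, 59, 59, 58, 57, 53, 38, 211, 246, 222, 80, 75, 70, 168, 253, 250, 254, 161, 87, 92, 84, 223, 248, 238, 31, 55, 58, 56, 59, 60, 61, 60, 58, 59, 59, 60, 60]
315 [63, 63, 61, 61, 60, 61, 62, 61, 62, 61, 61, 61, 60, 48, 41, 221, 247, 255, 82, 89, 89, 67, 231, 245, 243, 250, 94, 88, 86, 104, 249, 239, 243, 243, 243, 242, 242, 242, 242, 242, 242, 242, 241, 241, 242, 242, 242, 242, 242, 242, 242, 242, 241, 242, 243, 243, 243, 247, 113, 39, 48, 49, 51]
```

```bash
cat >> ref.py <<'E'
pc=[.53884,-.0121,-.1735]
def incase(X):
    X=np.asarray(X); d=X[:2]-pc[:2]; c,s=np.cos(pc[2]),np.sin(pc[2]); return np.array([c*d[0]+s*d[1],-s*d[0]+c*d[1],X[2]])*1000
E
python3 - <<'E'
from ref import *
o=status.get_obs(); print('tcp case',incase(o['tool_pos']).round(1)); 
print('rack',atz('top0',320,105,0),incase(atz('top0',320,105,0)))
go(*P(pc,(165,0,285)),-9.9)
for U,V in ((52,20),(420,80)): 
    for z in (.17,.178): print(incase(atz('top0',*cA(U,V),z)).round(1))
# lid top edge in side view
for U,V in ((418,15),(480,240)): print(incase(atz('side0',*cC(U,V),.175)).round(1))
H=np.array([74,34.])
for th in (1.57,1.4,1.2,1.0,.8,.6,.4,.3,.2,.15): print(th,(H+16*np.array([np.sin(th),np.cos(th)])+125*np.array([-np.cos(th),np.sin(th)])+[14.5,73]).round(0))
E
```

```text
tcp case [-27.6   2.2 277. ]
rack [0.83661422 0.02253882 0.        ] [287.32388574  85.52378872   0.        ]
slide [ -2.3 192.6  -8.5] spin -0.02 dist 0.193 tilt 0.14 yang -9.92
[114.7 120.9 170. ]
[112.1 119.8 178. ]
[ 116.9 -129.4  170. ]
[ 114.2 -128.5  178. ]
[108.7 106.2 175. ]
[ 114.8 -136.7  175. ]
1.57 [104. 232.]
1.4 [ 83. 233.]
1.2 [ 58. 229.]
1.0 [ 34. 221.]
0.8 [ 13. 208.]
0.6 [ -6. 191.]
0.4 [-20. 170.]
0.3 [-26. 159.]
0.2 [-31. 148.]
0.15 [-33. 142.]
```

Emit:
arm_command(
  increments=[
    {"slide": [0.0, 0.02, -0.01], "spin": 0.0, "gripper": -1.0},
    {"slide": [-0.002, 0.055, -0.01], "spin": 0.0, "gripper": -1.0},
    {"slide": [-0.002, 0.09, -0.01], "spin": 0.0, "gripper": -1.0},
    {"slide": [-0.002, 0.125, -0.01], "spin": 0.0, "gripper": -1.0},
    {"slide": [-0.002, 0.16, -0.01], "spin": 0.0, "gripper": -1.0},
    {"slide": [-0.002, 0.193, -0.01], "spin": 0.0, "gripper": -1.0},
    {"slide": [-0.002, 0.193, 0.02], "spin": 0.0, "gripper": -1.0},
    {"slide": [-0.002, 0.193, 0.05], "spin": 0.0, "gripper": -1.0},
  ],
)

```text
t: 10.5
tool_pos: [0.7046, -0.0411, 0.2276]
tool_rot: [2.404, 2.02, 0.002]
contact_force: [0.7, 0.7, -1.2]
opening: 0.0001
grip_force: 0.0
```

Emit:
arm_command(
  increments=[
    {"slide": [0.0, -0.005, 0.0], "spin": 0.0, "gripper": -1.0},
    {"slide": [0.0, -0.013, 0.0], "spin": 0.0, "gripper": -1.0},
    {"slide": [0.0, -0.021, 0.0], "spin": 0.0, "gripper": -1.0},
    {"slide": [0.0, -0.029, 0.0], "spin": 0.0, "gripper": -1.0},
    {"slide": [0.0, -0.037, 0.0], "spin": 0.0, "gripper": -1.0},
    {"slide": [0.0, -0.045, 0.0], "spin": 0.0, "gripper": -1.0},
    {"slide": [0.0, -0.053, 0.0], "spin": 0.0, "gripper": -1.0},
    {"slide": [0.0, -0.061, 0.0], "spin": 0.0, "gripper": -1.0},
  ],
)

```text
t: 11.17
tool_pos: [0.6419, -0.0299, 0.2299]
tool_rot: [2.404, 2.02, 0.002]
contact_force: [2.0, 0.0, 2.2]
opening: 0.0003
grip_force: 1.0
```

Run:
```python
from ref import *
o=status.get_obs(); print('tcp case',incase(o['tool_pos']).round(1),o['contact_force'])
```

```text
tcp case [104.6   0.3 229.9] [2.04080708 0.00376588 2.16894516]
```

Emit:
arm_command(
  increments=[
    {"slide": [0.0, -0.01, -0.001], "spin": 0.0, "gripper": -1.0},
    {"slide": [0.0, -0.021, -0.002], "spin": 0.0, "gripper": -1.0},
    {"slide": [0.0, -0.033, 0.0], "spin": 0.0, "gripper": -1.0},
    {"slide": [0.0, -0.046, 0.002], "spin": 0.0, "gripper": -1.0},
    {"slide": [0.0, -0.058, 0.005], "spin": 0.0, "gripper": -1.0},
    {"slide": [0.0, -0.07, 0.01], "spin": 0.0, "gripper": -1.0},
    {"slide": [0.0, -0.081, 0.016], "spin": 0.0, "gripper": -1.0},
    {"slide": [0.0, -0.091, 0.022], "spin": 0.0, "gripper": -1.0},
  ],
)

```text
t: 11.83
tool_pos: [0.5512, -0.014, 0.206]
tool_rot: [-2.404, -2.021, 0.001]
contact_force: [0.8, -0.9, 1.0]
opening: -0.0004
grip_force: 0.7
```

Run:
```python
from ref import *
o=status.get_obs(); print('tcp case',incase(o['tool_pos']).round(1),o['contact_force'])
```

```text
tcp case [ 12.5   0.3 206. ] [ 0.83385714 -0.94374365  1.01288309]
```

Emit:
arm_command(
  increments=[
    {"slide": [0.0, -0.01, 0.007], "spin": 0.0, "gripper": -1.0},
    {"slide": [0.0, -0.019, 0.016], "spin": 0.0, "gripper": -1.0},
    {"slide": [0.0, -0.026, 0.026], "spin": 0.0, "gripper": -1.0},
    {"slide": [0.0, -0.033, 0.037], "spin": 0.0, "gripper": -1.0},
    {"slide": [0.0, -0.039, 0.048], "spin": 0.0, "gripper": -1.0},
    {"slide": [0.0, -0.042, 0.054], "spin": 0.0, "gripper": -1.0},
    {"slide": [0.0, -0.043, 0.057], "spin": 0.0, "gripper": -1.0},
    {"slide": [0.0, -0.044, 0.059], "spin": 0.0, "gripper": -1.0},
  ],
)

```text
t: 12.5
tool_pos: [0.5089, -0.0067, 0.1465]
tool_rot: [-2.404, -2.02, 0.002]
contact_force: [0.3, -0.2, 1.9]
opening: -0.0
grip_force: 0.5
```

Emit:
arm_command(
  increments=[
    {"slide": [0.0, -0.0005, 0.002], "spin": 0.0, "gripper": -1.0},
    {"slide": [0.0, -0.001, 0.004], "spin": 0.0, "gripper": -1.0},
    {"slide": [0.0, -0.001, 0.006], "spin": 0.0, "gripper": -1.0},
    {"slide": [0.0, -0.001, 0.006], "spin": 0.0, "gripper": -1.0},
  ],
)

```text
t: 12.83
tool_pos: [0.5087, -0.0066, 0.1413]
tool_rot: [2.405, 2.021, 0.0]
contact_force: [-0.0, 0.8, 0.2]
opening: 0.0002
grip_force: 0.3
```

Run:
```python
from ref import *
o=status.get_obs(); print('tcp case',incase(o['tool_pos']).round(1),o['contact_force'])
```

```text
tcp case [-30.6   0.2 141.3] [-0.01860845  0.77728681  0.21599361]
```

Emit:
arm_command(
  increments=[
    {"slide": [0.0, 0.0, 0.001], "spin": 0.0, "gripper": -1.0},
    {"slide": [0.0, 0.0, 0.002], "spin": 0.0, "gripper": -1.0},
    {"slide": [0.0, 0.0, 0.003], "spin": 0.0, "gripper": -1.0},
    {"slide": [0.0, 0.0, 0.003], "spin": 0.0, "gripper": -1.0},
  ],
)

```text
t: 13.17
tool_pos: [0.5085, -0.0065, 0.1384]
tool_rot: [-2.405, -2.021, -0.0]
contact_force: [-0.3, 1.0, 1.6]
opening: 0.0001
grip_force: 0.9
```

Emit:
arm_command(
  increments=[
    {"slide": [0.0, 0.0, 0.001], "spin": 0.0, "gripper": -1.0},
    {"slide": [0.0, 0.0, 0.002], "spin": 0.0, "gripper": -1.0},
    {"slide": [0.0, 0.0, 0.003], "spin": 0.0, "gripper": -1.0},
    {"slide": [0.0, 0.0, 0.003], "spin": 0.0, "gripper": -1.0},
  ],
)

```text
t: 13.5
tool_pos: [0.5084, -0.0065, 0.1353]
tool_rot: [-2.405, -2.021, -0.0]
contact_force: [-1.4, 1.5, 3.3]
opening: 0.0001
grip_force: 1.4
```

Emit:
arm_command(
  increments=[
    {"slide": [0.0, 0.0, 0.001], "spin": 0.0, "gripper": -1.0},
    {"slide": [0.0, 0.0, 0.002], "spin": 0.0, "gripper": -1.0},
    {"slide": [0.0, 0.0, 0.002], "spin": 0.0, "gripper": -1.0},
  ],
)

```text
t: 13.75
tool_pos: [0.5084, -0.0065, 0.1333]
tool_rot: [-2.405, -2.021, -0.0]
contact_force: [-0.9, 0.6, 4.0]
opening: 0.0002
grip_force: 1.7
```

Run:
```python
from ref import *
o=status.get_obs(); print('tcp case',incase(o['tool_pos']).round(1),o['contact_force'],o['wrist_torque'])
```

```text
tcp case [-30.9   0.3 133.3] [-0.88122616  0.64373801  4.04138646] [0.33821065 0.21160107 0.01558715]
```

Emit:
arm_command(
  increments=[
    {"slide": [0.0, 0.0, -0.02], "spin": 0.0, "gripper": -1.0},
    {"slide": [0.0, 0.0, -0.06], "spin": 0.0, "gripper": -1.0},
    {"slide": [-0.01, 0.01, -0.1], "spin": 0.0, "gripper": -1.0},
    {"slide": [-0.02, 0.02, -0.14], "spin": 0.0, "gripper": -1.0},
    {"slide": [-0.02, 0.02, -0.17], "spin": 0.0, "gripper": -1.0},
    {"slide": [-0.02, 0.02, -0.17], "spin": 0.0, "gripper": -1.0},
    {"slide": [-0.02, 0.02, -0.17], "spin": 0.0, "gripper": -1.0},
    {"slide": [-0.02, 0.02, -0.17], "spin": 0.0, "gripper": -1.0},
  ],
)

```text
t: 14.42
tool_pos: [0.5243, -0.0298, 0.3023]
tool_rot: [-2.405, -2.021, 0.002]
contact_force: [0.2, 0.7, -0.1]
opening: 0.0003
grip_force: 0.0
```

Run:
```python
from ref import *
snap('wrist','w6'); snap('side','s6'); snap('top','t6')
w=cv2.imread('pics/w6.png'); s=cv2.imread('pics/s6.png')[170:320,290:420]; 
im=np.zeros((600,800,3),np.uint8)
im[:,:440]=cv2.resize(s,(440,508))[:600] if 0 else cv2.copyMakeBorder(cv2.resize(s,(440,508),interpolation=cv2.INTER_CUBIC),0,92,0,0,cv2.BORDER_CONSTANT)
im[:270,440:]=cv2.resize(w,(360,270))
t=cv2.imread('pics/t6.png')[160:290,260:420]; im[275:568,440:]=cv2.resize(t,(360,293),interpolation=cv2.INTER_CUBIC)
cv2.imwrite('pics/c6.png',im)
for c in ((-70,125,34),(-70,-125,34),(70,125,34),(70,-125,34),(-20,125,34),(-20,-125,34)): print(c,np.round(proj('w6',P(pc,c)),1))
```

```text
(-70, 125, 34) [244.9  34.2]
(-70, -125, 34) [258.7 306.4]
(70, 125, 34) [415.6  34.8]
(70, -125, 34) [395.7 306.3]
(-20, 125, 34) [305.9  33.8]
(-20, -125, 34) [307.7 306.5]
```

View pics/c6.png

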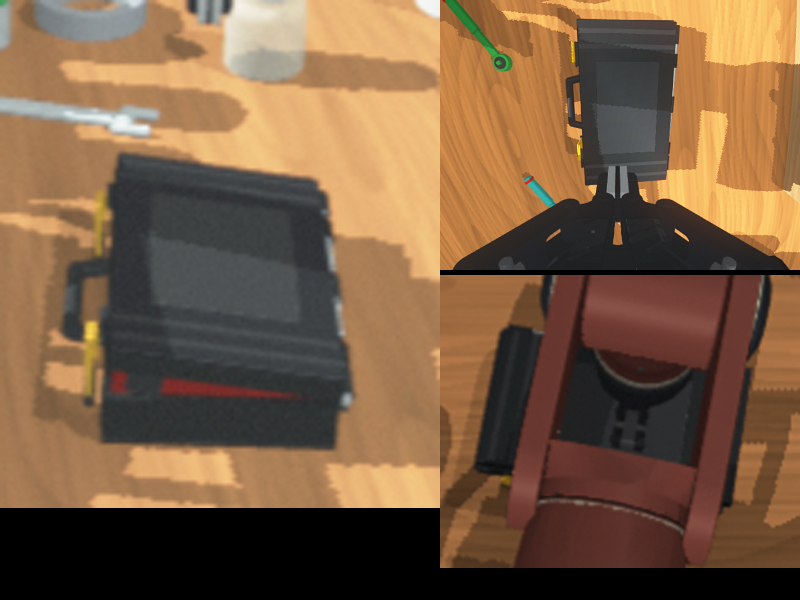

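The side crop shows the lid's right end overhanging, with its rib standing on the right wall at crop (145,390). The lid is off towards −y, so I'll push the right end towards +y.

Run:
```python
from ref import *
print('turq head case',incase(atz('top0',443,298,.01)).round(0))
go(*P(pc,(-20,-155,302)),-9.9)
```

```text
turq head case [-118. -267.   10.]
slide [-135.2   -8.3   -1.1] spin -0.01 dist 0.136 tilt 0.23 yang -9.91
```

Emit:
arm_command(
  increments=[
    {"slide": [-0.035, -0.003, 0.0], "spin": 0.0, "gripper": -1.0},
    {"slide": [-0.07, -0.005, 0.0], "spin": 0.0, "gripper": -1.0},
    {"slide": [-0.105, -0.008, 0.0], "spin": 0.0, "gripper": -1.0},
    {"slide": [-0.135, -0.008, 0.02], "spin": 0.0, "gripper": -1.0},
    {"slide": [-0.135, -0.008, 0.055], "spin": 0.0, "gripper": -1.0},
    {"slide": [-0.135, -0.008, 0.09], "spin": 0.0, "gripper": -1.0},
    {"slide": [-0.135, -0.008, 0.125], "spin": 0.0, "gripper": -1.0},
    {"slide": [-0.135, -0.008, 0.16], "spin": 0.0, "gripper": -1.0},
  ],
)

```text
t: 15.23
tool_pos: [0.4925, -0.1611, 0.1405]
tool_rot: [-2.404, -2.02, 0.001]
contact_force: [-0.4, -0.1, 0.0]
opening: -0.0003
grip_force: 0.0
```

Emit:
arm_command(
  increments=[
    {"slide": [0.0, 0.0, 0.02], "spin": 0.0, "gripper": -1.0},
    {"slide": [0.0, 0.0, 0.038], "spin": 0.0, "gripper": -1.0},
    {"slide": [0.0, 0.0, 0.044], "spin": 0.0, "gripper": -1.0},
    {"slide": [0.0, 0.0, 0.044], "spin": 0.0, "gripper": -1.0},
    {"slide": [0.003, 0.0, 0.044], "spin": 0.0, "gripper": -1.0},
    {"slide": [0.005, 0.0, 0.044], "spin": 0.0, "gripper": -1.0},
  ],
)

```text
t: 15.73
tool_pos: [0.4953, -0.1565, 0.1007]
tool_rot: [2.404, 2.02, 0.002]
contact_force: [0.7, -0.5, 0.8]
opening: -0.0001
grip_force: 0.0
```

Run:
```python
from ref import *
o=status.get_obs(); print('tcp case',incase(o['tool_pos']).round(1),o['contact_force'])
```

```text
tcp case [ -17.9 -149.8  100.7] [ 0.67309692 -0.47843602  0.75884475]
```

Emit:
arm_command(
  increments=[
    {"slide": [0.002, 0.0, 0.003], "spin": 0.0, "gripper": -1.0},
    {"slide": [0.004, 0.0, 0.003], "spin": 0.0, "gripper": -1.0},
    {"slide": [0.005, 0.0, 0.003], "spin": 0.0, "gripper": -1.0},
    {"slide": [0.006, 0.0, 0.003], "spin": 0.0, "gripper": -1.0},
    {"slide": [0.007, 0.0, 0.003], "spin": 0.0, "gripper": -1.0},
    {"slide": [0.007, 0.0, 0.003], "spin": 0.0, "gripper": -1.0},
    {"slide": [0.007, 0.0, 0.003], "spin": 0.0, "gripper": -1.0},
  ],
)

```text
t: 16.32
tool_pos: [0.4957, -0.1496, 0.0965]
tool_rot: [2.405, 2.021, -0.0]
contact_force: [0.3, -1.4, -0.3]
opening: 0.0004
grip_force: 0.0
```

Emit:
arm_command(
  increments=[
    {"slide": [0.001, 0.0, 0.0], "spin": 0.0, "gripper": -1.0},
    {"slide": [0.002, 0.0, 0.0], "spin": 0.0, "gripper": -1.0},
    {"slide": [0.002, 0.0, 0.0], "spin": 0.0, "gripper": -1.0},
    {"slide": [0.002, 0.0, 0.0], "spin": 0.0, "gripper": -1.0},
  ],
)

```text
t: 16.65
tool_pos: [0.496, -0.1474, 0.0964]
tool_rot: [-2.405, -2.021, -0.0]
contact_force: [-1.2, -0.5, -0.4]
opening: 0.0002
grip_force: 0.0
```

Run:
```python
from ref import *
o=status.get_obs(); print('tcp case',incase(o['tool_pos']).round(1),o['contact_force'])
```

```text
tcp case [ -18.9 -140.7   96.4] [-1.17436728 -0.49213724 -0.35197979]
```

Emit:
arm_command(
  increments=[
    {"slide": [0.001, 0.0, 0.0], "spin": 0.0, "gripper": -1.0},
    {"slide": [0.002, 0.0, 0.0], "spin": 0.0, "gripper": -1.0},
    {"slide": [0.002, 0.0, 0.0], "spin": 0.0, "gripper": -1.0},
    {"slide": [0.002, 0.0, 0.0], "spin": 0.0, "gripper": -1.0},
  ],
)

```text
t: 16.98
tool_pos: [0.4963, -0.1454, 0.0964]
tool_rot: [-2.405, -2.021, -0.0]
contact_force: [-0.4, 0.9, -1.0]
opening: 0.0002
grip_force: 0.0
```

Emit:
arm_command(
  increments=[
    {"slide": [0.001, 0.0, 0.0], "spin": 0.0, "gripper": -1.0},
    {"slide": [0.002, 0.0, 0.0], "spin": 0.0, "gripper": -1.0},
    {"slide": [0.002, 0.0, 0.0], "spin": 0.0, "gripper": -1.0},
    {"slide": [0.002, 0.0, 0.0], "spin": 0.0, "gripper": -1.0},
  ],
)

```text
t: 17.32
tool_pos: [0.4966, -0.1436, 0.0963]
tool_rot: [-2.405, -2.021, 0.0]
contact_force: [-1.8, -2.6, 0.8]
opening: 0.0004
grip_force: 1.1
```

Run:
```python
from ref import *
o=status.get_obs(); print('tcp case',incase(o['tool_pos']).round(1),o['contact_force'])
```

```text
tcp case [ -18.9 -136.8   96.3] [-1.83984184 -2.62149032  0.75173138]
```

Emit:
arm_command(
  increments=[
    {"slide": [0.001, 0.0, 0.0], "spin": 0.0, "gripper": -1.0},
    {"slide": [0.002, 0.0, 0.0], "spin": 0.0, "gripper": -1.0},
    {"slide": [0.002, 0.0, 0.0], "spin": 0.0, "gripper": -1.0},
  ],
)

```text
t: 17.57
tool_pos: [0.4967, -0.1432, 0.0964]
tool_rot: [2.402, 2.02, -0.006]
contact_force: [-3.1, -9.0, -0.9]
opening: 0.0003
grip_force: 4.6
```

Emit:
arm_command(
  increments=[
    {"slide": [0.001, 0.0, 0.0], "spin": 0.0, "gripper": -1.0},
    {"slide": [0.001, 0.0, 0.0], "spin": 0.0, "gripper": -1.0},
    {"slide": [0.001, 0.0, 0.0], "spin": 0.0, "gripper": -1.0},
  ],
)

```text
t: 17.82
tool_pos: [0.4967, -0.143, 0.0964]
tool_rot: [2.401, 2.02, -0.008]
contact_force: [-3.2, -11.6, -3.4]
opening: 0.0004
grip_force: 6.2
```

Run:
```python
from ref import *
o=status.get_obs(); print('tcp case',incase(o['tool_pos']).round(1),o['contact_force'])
```

```text
tcp case [ -18.9 -136.2   96.4] [ -3.18538508 -11.61143802  -3.36868435]
```

Emit:
arm_command(
  increments=[
    {"slide": [-0.004, 0.0, 0.0], "spin": 0.0, "gripper": -1.0},
    {"slide": [-0.012, 0.0, 0.0], "spin": 0.0, "gripper": -1.0},
    {"slide": [-0.02, 0.0, -0.02], "spin": 0.0, "gripper": -1.0},
    {"slide": [-0.02, 0.0, -0.06], "spin": 0.0, "gripper": -1.0},
    {"slide": [-0.02, 0.0, -0.1], "spin": 0.0, "gripper": -1.0},
    {"slide": [0.01, 0.008, -0.135], "spin": 0.0, "gripper": -1.0},
    {"slide": [0.045, 0.008, -0.17], "spin": 0.0, "gripper": -1.0},
    {"slide": [0.08, 0.008, -0.206], "spin": 0.0, "gripper": -1.0},
  ],
)

```text
t: 18.48
tool_pos: [0.5165, -0.0773, 0.2893]
tool_rot: [2.406, 2.019, 0.003]
contact_force: [0.3, 0.5, -0.2]
opening: -0.0004
grip_force: 0.0
```

Emit:
arm_command(
  increments=[
    {"slide": [0.034, 0.0, 0.0], "spin": 0.0, "gripper": -1.0},
    {"slide": [0.034, 0.0, 0.0], "spin": 0.0, "gripper": -1.0},
    {"slide": [0.034, 0.0, 0.0], "spin": 0.0, "gripper": -1.0},
    {"slide": [0.034, 0.0, 0.0], "spin": 0.0, "gripper": -1.0},
    {"slide": [0.034, 0.0, 0.0], "spin": 0.0, "gripper": -1.0},
    {"slide": [0.034, 0.0, 0.0], "spin": 0.0, "gripper": -1.0},
  ],
)

```text
t: 18.98
tool_pos: [0.5216, -0.0454, 0.286]
tool_rot: [-2.406, -2.018, 0.002]
contact_force: [0.3, 0.2, -0.3]
opening: 0.0001
grip_force: 0.0
```

Run:
```python
from ref import *
snap('wrist','w7');snap('side','s7'); go(.5243,-.0298,.3023,-9.9)
for n in ('w6','w7'):
    im=cv2.imread(f'pics/{n}.png'); 
    print(n,'case corner pred',np.round(proj(n,P(pc,(0,125,34))),1),np.round(proj(n,P(pc,(40,-125,34))),1))
    for u in (330,380): print(u,im[24:50,u,2].tolist())
    for u in (375,390): print(u,im[295:335,u,2].tolist())
# measure y of lid end in side images
for n in ('s6','s7'):
    im=cv2.imread(f'pics/{n}.png')
    for u in (340,355): print(n,u,im[205:230,u,2].tolist(),im[268:306,u,2].tolist())
```

```text
slide [ 15.7  -0.2 -15.9] spin -0.1 dist 0.022 tilt 0.07 yang -10.0
w6 case corner pred [330.4  33.8] [366.4 306.4]
330 [219, 218, 222, 222, 223, 224, 224, 225, 226, 231, 211, 125, 72, 77, 78, 78, 78, 78, 77, 79, 77, 77, 77, 74, 75, 74]
380 [252, 245, 239, 239, 238, 237, 237, 237, 237, 238, 239, 186, 82, 69, 80, 79, 80, 80, 80, 79, 79, 78, 76, 77, 77, 76]
375 [77, 79, 78, 79, 80, 79, 81, 78, 80, 79, 80, 90, 96, 99, 100, 98, 90, 81, 79, 80, 81, 80, 81, 83, 79, 79, 111, 172, 187, 182, 182, 182, 181, 182, 183, 182, 182, 184, 184, 184]
390 [84, 84, 86, 87, 88, 86, 87, 88, 88, 87, 98, 105, 105, 105, 105, 96, 87, 86, 88, 87, 89, 88, 86, 85, 87, 176, 248, 248, 245, 245, 245, 245, 246, 246, 246, 246, 247, 247, 247, 247]
w7 case corner pred [331.4   7.5] [369.7 300.3]
330 [89, 89, 89, 90, 86, 69, 69, 69, 68, 68, 70, 67, 68, 68, 69, 68, 67, 68, 68, 67, 67, 64, 67, 66, 67, 76]
380 [88, 89, 88, 88, 90, 79, 71, 70, 69, 70, 70, 68, 68, 67, 68, 67, 67, 66, 67, 67, 68, 65, 66, 65, 66, 67]
375 [92, 91, 91, 85, 76, 74, 75, 75, 78, 76, 77, 77, 73, 76, 162, 196, 194, 192, 193, 194, 194, 195, 195, 196, 1
[... 694 characters left out ...]
6, 71, 63, 65, 59, 61, 52, 52, 47, 51, 53, 70, 117, 123, 106, 64, 51, 48, 48, 51, 47, 47, 47, 47, 49, 44, 48, 49, 55, 88, 174, 221, 238, 241]
s7 340 [172, 172, 183, 229, 236, 236, 237, 236, 221, 186, 175, 168, 127, 82, 73, 73, 66, 65, 66, 65, 57, 51, 47, 51, 60] [57, 61, 55, 52, 51, 52, 58, 59, 54, 51, 48, 56, 48, 49, 46, 48, 51, 62, 64, 51, 46, 47, 50, 49, 47, 50, 49, 51, 46, 50, 48, 51, 63, 109, 174, 227, 229, 228]
s7 355 [173, 173, 177, 186, 231, 237, 238, 237, 235, 236, 234, 234, 233, 191, 106, 71, 73, 67, 61, 65, 76, 60, 50, 49, 60] [64, 74, 76, 67, 63, 67, 68, 77, 72, 66, 62, 66, 65, 55, 45, 48, 49, 49, 46, 45, 48, 47, 52, 48, 51, 47, 50, 47, 48, 50, 51, 46, 58, 89, 169, 183, 195, 237]
```

Run:
```python
from ref import *
for z in (36,45,50,52,54): print(z,np.round(proj('w7',P(pc,(40,-125,z))),1),np.round(proj('w7',P(pc,(20,125,z))),1))
print(cv2.imread('pics/w7.png')[0:30,350,2].tolist())
go(*P(pc,(-55,-80,150)),-9.9)
```

```text
36 [370.  301.3] [357.7   6.9]
45 [371.3 305.9] [359.    3.7]
50 [372.  308.6] [359.8   1.8]
52 [372.3 309.7] [360.1   1.1]
54 [372.7 310.8] [3.604e+02 3.000e-01]
[238, 244, 219, 79, 65, 71, 74, 72, 73, 73, 72, 72, 72, 72, 71, 71, 71, 70, 70, 77, 88, 92, 92, 89, 91, 89, 90, 88, 85, 64]
slide [-44.4 -43.7 136.4] spin -0.1 dist 0.15 tilt 0.07 yang -10.0
```

The lid ends now measure flush within about 1 mm: right v=308.9 against 309, left 2.3 against 1.5. Next is the press at the right front.

Emit:
arm_command(
  increments=[
    {"slide": [-0.022, -0.022, 0.02], "spin": 0.0, "gripper": -1.0},
    {"slide": [-0.044, -0.044, 0.05], "spin": 0.0, "gripper": -1.0},
    {"slide": [-0.044, -0.044, 0.085], "spin": 0.0, "gripper": -1.0},
    {"slide": [-0.044, -0.044, 0.115], "spin": 0.0, "gripper": -1.0},
    {"slide": [-0.044, -0.044, 0.136], "spin": 0.0, "gripper": -1.0},
    {"slide": [-0.044, -0.044, 0.144], "spin": 0.0, "gripper": -1.0},
    {"slide": [-0.044, -0.044, 0.147], "spin": 0.0, "gripper": -1.0},
    {"slide": [-0.044, -0.044, 0.149], "spin": 0.0, "gripper": -1.0},
  ],
)

```text
t: 19.75
tool_pos: [0.4716, -0.0806, 0.1385]
tool_rot: [2.405, 2.02, 0.0]
contact_force: [0.1, -0.1, 0.3]
opening: -0.0003
grip_force: 0.0
```

Emit:
arm_command(
  increments=[
    {"slide": [0.0, 0.0, 0.001], "spin": 0.0, "gripper": -1.0},
    {"slide": [0.0, 0.0, 0.003], "spin": 0.0, "gripper": -1.0},
    {"slide": [0.0, 0.0, 0.004], "spin": 0.0, "gripper": -1.0},
    {"slide": [0.0, 0.0, 0.005], "spin": 0.0, "gripper": -1.0},
    {"slide": [0.0, 0.0, 0.005], "spin": 0.0, "gripper": -1.0},
  ],
)

```text
t: 20.17
tool_pos: [0.4714, -0.0802, 0.1335]
tool_rot: [2.404, 2.021, 0.001]
contact_force: [0.0, -0.5, 0.0]
opening: -0.0001
grip_force: 0.0
```

Run:
```python
from ref import *
o=status.get_obs(); print('tcp case',incase(o['tool_pos']).round(1),o['contact_force'])
```

```text
tcp case [-54.7 -78.7 133.5] [ 0.04981979 -0.48962181  0.0480705 ]
```

Emit:
arm_command(
  increments=[
    {"slide": [0.0, 0.0, 0.001], "spin": 0.0, "gripper": -1.0},
    {"slide": [0.0, 0.0, 0.002], "spin": 0.0, "gripper": -1.0},
    {"slide": [0.0, 0.0, 0.003], "spin": 0.0, "gripper": -1.0},
    {"slide": [0.0, 0.0, 0.004], "spin": 0.0, "gripper": -1.0},
    {"slide": [0.0, 0.0, 0.004], "spin": 0.0, "gripper": -1.0},
  ],
)

```text
t: 20.58
tool_pos: [0.4712, -0.0803, 0.1291]
tool_rot: [2.405, 2.021, -0.0]
contact_force: [0.1, 0.4, -0.3]
opening: -0.0
grip_force: 0.2
```

Emit:
arm_command(
  increments=[
    {"slide": [0.0, 0.0, 0.001], "spin": 0.0, "gripper": -1.0},
    {"slide": [0.0, 0.0, 0.002], "spin": 0.0, "gripper": -1.0},
    {"slide": [0.0, 0.0, 0.002], "spin": 0.0, "gripper": -1.0},
  ],
)

```text
t: 20.83
tool_pos: [0.4714, -0.0806, 0.1277]
tool_rot: [2.404, 2.021, -0.001]
contact_force: [-1.8, -1.4, 4.2]
opening: -0.0002
grip_force: 2.3
```

Emit:
arm_command(
  increments=[
    {"slide": [0.0, 0.0, 0.001], "spin": 0.0, "gripper": -1.0},
    {"slide": [0.0, 0.0, 0.002], "spin": 0.0, "gripper": -1.0},
    {"slide": [0.0, 0.0, 0.002], "spin": 0.0, "gripper": -1.0},
  ],
)

```text
t: 21.08
tool_pos: [0.4716, -0.0807, 0.1264]
tool_rot: [2.404, 2.021, -0.001]
contact_force: [-3.9, -1.6, 9.1]
opening: -0.0
grip_force: 4.0
```

Emit:
arm_command(
  increments=[
    {"slide": [0.0, 0.0, 0.001], "spin": 0.0, "gripper": -1.0},
    {"slide": [0.0, 0.0, 0.002], "spin": 0.0, "gripper": -1.0},
    {"slide": [0.0, 0.0, 0.003], "spin": 0.0, "gripper": -1.0},
    {"slide": [0.0, 0.0, 0.003], "spin": 0.0, "gripper": -1.0},
  ],
)

```text
t: 21.42
tool_pos: [0.4715, -0.0804, 0.1229]
tool_rot: [2.405, 2.021, 0.0]
contact_force: [-3.0, -0.5, 7.2]
opening: 0.0002
grip_force: 3.6
```

Emit:
arm_command(
  increments=[
    {"slide": [0.0, 0.0, 0.001], "spin": 0.0, "gripper": -1.0},
    {"slide": [0.0, 0.0, 0.002], "spin": 0.0, "gripper": -1.0},
    {"slide": [0.0, 0.0, 0.002], "spin": 0.0, "gripper": -1.0},
  ],
)

```text
t: 21.67
tool_pos: [0.4717, -0.0805, 0.1226]
tool_rot: [-2.404, -2.021, 0.001]
contact_force: [-8.4, 1.4, 18.7]
opening: 0.0
grip_force: 9.2
```

The right side snapped: the force peaked, then it hit a hard stop with the tip at about 50 mm. Now the left.

Emit:
arm_command(
  increments=[
    {"slide": [0.0, 0.0, -0.015], "spin": 0.0, "gripper": -1.0},
    {"slide": [0.02, 0.0, -0.025], "spin": 0.0, "gripper": -1.0},
    {"slide": [0.055, 0.0, -0.025], "spin": 0.0, "gripper": -1.0},
    {"slide": [0.09, 0.0, -0.025], "spin": 0.0, "gripper": -1.0},
    {"slide": [0.125, 0.0, -0.025], "spin": 0.0, "gripper": -1.0},
    {"slide": [0.159, 0.0, -0.022], "spin": 0.0, "gripper": -1.0},
    {"slide": [0.159, 0.0, -0.018], "spin": 0.0, "gripper": -1.0},
    {"slide": [0.159, 0.0, -0.014], "spin": 0.0, "gripper": -1.0},
  ],
)

```text
t: 22.33
tool_pos: [0.4984, 0.078, 0.1334]
tool_rot: [-2.401, -2.025, 0.0]
contact_force: [-0.0, 0.4, -0.7]
opening: 0.0
grip_force: 0.0
```

Emit:
arm_command(
  increments=[
    {"slide": [0.0, 0.0, 0.002], "spin": 0.0, "gripper": -1.0},
    {"slide": [0.0, 0.0, 0.004], "spin": 0.0, "gripper": -1.0},
    {"slide": [0.0, 0.0, 0.006], "spin": 0.0, "gripper": -1.0},
    {"slide": [0.0, 0.0, 0.007], "spin": 0.0, "gripper": -1.0},
    {"slide": [0.0, 0.0, 0.008], "spin": 0.0, "gripper": -1.0},
    {"slide": [0.0, 0.0, 0.008], "spin": 0.0, "gripper": -1.0},
  ],
)

```text
t: 22.83
tool_pos: [0.4986, 0.0759, 0.1263]
tool_rot: [-2.406, -2.02, -0.0]
contact_force: [-2.0, 1.9, 3.6]
opening: -0.0
grip_force: 1.7
```

Emit:
arm_command(
  increments=[
    {"slide": [0.0, 0.0, 0.001], "spin": 0.0, "gripper": -1.0},
    {"slide": [0.0, 0.0, 0.002], "spin": 0.0, "gripper": -1.0},
    {"slide": [0.0, 0.0, 0.003], "spin": 0.0, "gripper": -1.0},
    {"slide": [0.0, 0.0, 0.003], "spin": 0.0, "gripper": -1.0},
  ],
)

```text
t: 23.17
tool_pos: [0.4986, 0.076, 0.1227]
tool_rot: [2.405, 2.02, -0.0]
contact_force: [0.2, 0.9, -0.4]
opening: -0.0002
grip_force: 0.2
```

Run:
```python
from ref import *
o=status.get_obs(); print('tcp case',incase(o['tool_pos']).round(1),o['contact_force'])
```

```text
tcp case [-54.8  79.8 122.7] [ 0.18678716  0.86091026 -0.39802254]
```

Emit:
arm_command(
  increments=[
    {"slide": [0.0, 0.0, 0.001], "spin": 0.0, "gripper": -1.0},
    {"slide": [0.0, 0.0, 0.002], "spin": 0.0, "gripper": -1.0},
    {"slide": [0.0, 0.0, 0.003], "spin": 0.0, "gripper": -1.0},
    {"slide": [0.0, 0.0, 0.003], "spin": 0.0, "gripper": -1.0},
  ],
)

```text
t: 23.5
tool_pos: [0.4989, 0.0761, 0.1224]
tool_rot: [2.405, 2.022, -0.003]
contact_force: [-8.5, -1.6, 17.8]
opening: -0.0002
grip_force: 8.5
```

Emit:
arm_command(
  increments=[
    {"slide": [0.0, 0.0, -0.02], "spin": 0.0, "gripper": -1.0},
    {"slide": [-0.03, -0.01, -0.05], "spin": 0.0, "gripper": -1.0},
    {"slide": [-0.06, -0.02, -0.08], "spin": 0.0, "gripper": -1.0},
    {"slide": [-0.09, -0.04, -0.11], "spin": 0.0, "gripper": -1.0},
    {"slide": [-0.11, -0.06, -0.14], "spin": 0.0, "gripper": -1.0},
    {"slide": [-0.11, -0.08, -0.17], "spin": 0.0, "gripper": -1.0},
    {"slide": [-0.11, -0.09, -0.19], "spin": 0.0, "gripper": -1.0},
    {"slide": [-0.11, -0.09, -0.19], "spin": 0.0, "gripper": -1.0},
  ],
)

```text
t: 24.17
tool_pos: [0.3913, -0.0171, 0.316]
tool_rot: [2.399, 2.014, 0.01]
contact_force: [0.8, -0.1, 1.3]
opening: 0.0001
grip_force: 0.0
```

Run:
```python
from ref import *
snap('wrist','w8');snap('side','s8')
w=cv2.imread('pics/w8.png'); s=cv2.imread('pics/s8.png')[190:310,300:410]
im=np.zeros((600,800,3),np.uint8); im[:480,:440]=cv2.resize(s,(440,480),interpolation=cv2.INTER_CUBIC); im[:270,440:]=cv2.resize(w,(360,270))
s=cv2.imread('pics/s8.png')[120:420,180:540]; im[280:580,440:]=s
cv2.imwrite('pics/c8.png',im)
```

```text
(no output)
```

View pics/c8.png

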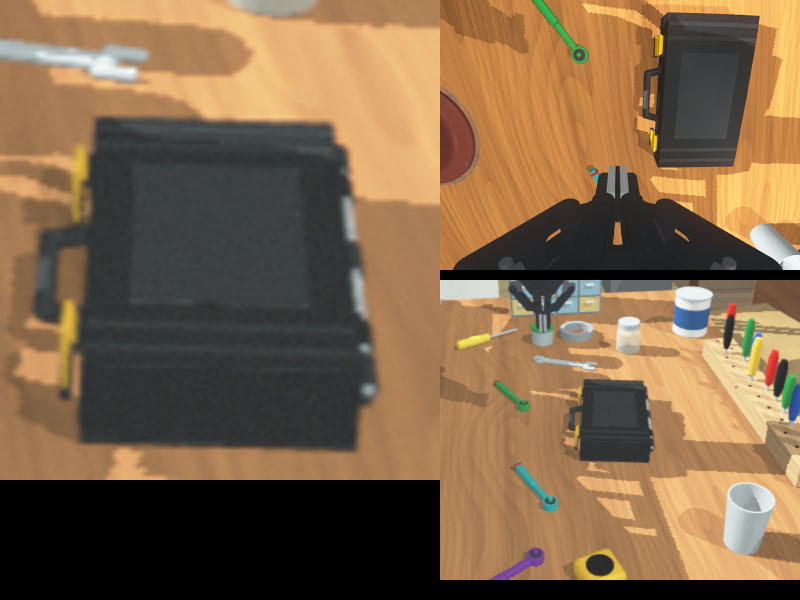

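The case is shut: crop (220,280) shows edge-to-edge halves with flush ends, and both catches stand upright at (78,180) and (68,345). Both sides ended on the hard stop at the same height, and nothing else on the bench moved. Handing in.

```bash
python3 -c "
from station import order
print(order.finish_job())"
```

```text
the job is handed in; nothing more can be done
None
```

The ratchet is back in its bed with its head to the left, the lid is flush and shut with both catches snapped (about 19 N was the highest press reading), and the job is handed in at about 24 s of robot time; no verdict was returned.

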